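# Make up a counting kit and a feeding kit

### The job

Make up two kits from the stock on the bench: into the yellow tray the glass counting chamber, the tally counter and the teal microtube; into the blue tray the blue-capped flask with pink medium and the pink microtube. Give each thing a compartment of its own, in any order, lying flat on the tray floor the same way up as it is now, and set it down rather than drop it. Leave the red-capped flask and the white microtube where they are.

Things in the scene. Friction and masses are not known exactly. Their poses are not given: they have to be found in the camera images.
- microscope_front (a point): nearest point to the robot, 80 above the bench, of the camera on the front of a fixed cream inverted microscope standing between the stock (on its left, +y) and the trays (on its right). The camera is 80 high; the black eyepieces, up to 340 high, begin 75 farther in x and span y = -210 to -50. Carry things round in front of it, drawn in toward the robot's base.
- yellow_tray: counting-kit tray, yellow, fixed to the bench, 210 long (its x) x 98 wide (its y) x 10 high: floor 4 thick, all walls and dividers 3 thick and 6 higher than the floor; dividers run across the width. A small tab sticks out at each short end. Origin: centre of the underside. Three equal compartments 66 x 92 inside, centres at x = -69, 0, +69, y = 0.
- blue_tray: feeding-kit tray, blue, fixed to the bench, 210 long (its x) x 98 wide (its y) x 10 high: floor 4 thick, all walls and dividers 3 thick and 6 higher than the floor; dividers run across the width. A small tab sticks out at each short end. Origin: centre of the underside. Inside, a larger compartment 116 x 92, centre x = -44, for the flask laid along it, and a smaller 85 x 92, centre x = +59.5; both y = 0.
- counting_chamber: clear, pale green glass counting chamber, a flat plate 76 long (its y) x 32 wide (its x) x 4.5 thick (take hold low, with the fingertips almost on the bench). Origin: centre of the underside.
- tally: off-white round hand tally counter standing on its flat base with a thumb lever on top, overall 46 x 58 x 33 high; the round drum is 45 in diameter and 29 high, its axis at y = +7 of the origin; a finger ring sticks out on the -y side. Origin: underside. Grip across the drum along its x.
- teal_microtube: teal (blue-green) microtube lying on its side, 42 long (its y, lid at +y) x 13 x 13 high, does not roll; grip across the 13. Origin: underside, mid-length.
- blue_cap_flask: clear culture flask with pink medium and a blue cap, lying flat, its broad face up, 94 long (its x) x 52 wide (its y) x 24 high. Origin: underside, centre of the whole length. The wide solid body runs from x = -47 to +23, its capped neck from there to +47; grip the body across the 52, about x = -12. 
- pink_microtube: pink microtube lying on its side, 42 long (its y, lid at +y) x 13 x 13 high, does not roll; grip across the 13. Origin: underside, mid-length.
- red_cap_flask: empty clear culture flask with a red cap, lying flat, its broad face up, 94 long (its x) x 52 wide (its y) x 24 high. Origin: underside, centre of the whole length. The wide solid body runs from x = -47 to +23, its capped neck from there to +47; grip the body across the 52, about x = -12. Stays where it is.
- white_microtube: white microtube lying on its side, 42 long (its y, lid at +y) x 13 x 13 high, does not roll; grip across the 13. Origin: underside, mid-length. Stays where it is.
There are look-alikes about, which are no part of the job. Several things look just like the counting_chamber: the one meant starts nearest to the robot's base.

How it is judged:
At the end, for the whole second after the job is handed in: Chamber, tally counter and teal tube in the yellow tray, blue-capped flask and pink tube in the blue one, each alone in a compartment, flat on its floor (within 3 mm and 0.06 rad), right way up, released, at rest; the other stock moved less than 20 mm (y of blue_cap_flask in the frame of blue_tray between -0.046 and 0.046 m and z of blue_cap_flask in the frame of blue_tray between 0.001 and 0.0068 m and angle between each of blue_cap_flask, pink_microtube, counting_chamber, tally, teal_microtube's own z axis and vertical below 0.06 rad and linear speed of each of blue_cap_flask, pink_microtube, counting_chamber, tally, teal_microtube below 0.02 m/s and y of pink_microtube in the frame of blue_tray between -0.046 and 0.046 m and z of pink_microtube in the frame of blue_tray between 0.001 and 0.0068 m and ((x of blue_cap_flask in the frame of blue_tray between -0.1035 and 0.0155 m and x of pink_microtube in the frame of blue_tray between 0.0155 and 0.1035 m) or (x of blue_cap_flask in the frame of blue_tray between 0.0155 and 0.1035 m and x of pink_microtube in the frame of blue_tray between -0.1035 and 0.0155 m)) and y of counting_chamber in the frame of yellow_tray between -0.046 and 0.046 m and z of counting_chamber in the frame of yellow_tray between 0.001 and 0.0068 m and y of tally in the frame of yellow_tray between -0.046 and 0.046 m and z of tally in the frame of yellow_tray between 0.001 and 0.0068 m and y of teal_microtube in the frame of yellow_tray between -0.046 and 0.046 m and z of teal_microtube in the frame of yellow_tray between 0.001 and 0.0068 m and ((x of counting_chamber in the frame of yellow_tray between -0.1035 and -0.0345 m and x of tally in the frame of yellow_tray between -0.0345 and 0.0345 m and x of teal_microtube in the frame of yellow_tray between 0.0345 and 0.1035 m) or (x of counting_chamber in the frame of yellow_tray between -0.1035 and -0.0345 m and x of tally in the frame of yellow_tray between 0.0345 and 0.1035 m and x of teal_microtube in the frame of yellow_tray between -0.0345 and 0.0345 m) or (x of counting_chamber in the frame of yellow_tray between -0.0345 and 0.0345 m and x of tally in the frame of yellow_tray between -0.1035 and -0.0345 m and x of teal_microtube in the frame of yellow_tray between 0.0345 and 0.1035 m) or (x of counting_chamber in the frame of yellow_tray between -0.0345 and 0.0345 m and x of tally in the frame of yellow_tray between 0.0345 and 0.1035 m and x of teal_microtube in the frame of yellow_tray between -0.1035 and -0.0345 m) or (x of counting_chamber in the frame of yellow_tray between 0.0345 and 0.1035 m and x of tally in the frame of yellow_tray between -0.1035 and -0.0345 m and x of teal_microtube in the frame of yellow_tray between -0.0345 and 0.0345 m) or (x of counting_chamber in the frame of yellow_tray between 0.0345 and 0.1035 m and x of tally in the frame of yellow_tray between -0.0345 and 0.0345 m and x of teal_microtube in the frame of yellow_tray between -0.1035 and -0.0345 m))); the robot touches nothing.
It fails at once if the red-capped flask or the white microtube is shifted by more than 20 mm (distance of any of red_cap_flask, white_microtube from where it was at the start of the episode above 0.02 m).
It fails at once if a kit part is dropped: out of the fingers while more than 40 mm above the bench ((height (world z) of blue_cap_flask above 0.04 m and contact force between blue_cap_flask and the fingers below 0.01 N) or (height (world z) of pink_microtube above 0.04 m and contact force between pink_microtube and the fingers below 0.01 N) or (height (world z) of counting_chamber above 0.04 m and contact force between counting_chamber and the fingers below 0.01 N) or (height (world z) of tally above 0.04 m and contact force between tally and the fingers below 0.01 N) or (height (world z) of teal_microtube above 0.04 m and contact force between teal_microtube and the fingers below 0.01 N)).
It also fails if it takes over 149 s, if anything falls off the work surface, if the arm or the gripper's body presses on something with over 40 N, if the wrist force passes 120 N, or if a joint passes its speed limit or range.

### The arm

A 6-joint arm with a two-finger parallel gripper is mounted at the origin on a cart in front of the work surface, level with it; the furniture and walls round the work are solid. World frame = base frame: x ahead of the robot, y to its left, z up, the work surface at z = 0. Lengths are in m, angles in rad, forces in N, time in s.
With the tool pointing down it reaches from about 0.35 to 0.975 m from the base axis. Payload 4.9 kg.
Tool frame: the origin (TCP) lies on the front face of the gripper's body, between the roots of the fingers; the fingertips stand ctrl.tip_extent ahead of it and the grasp point (between the pads) lies 54 mm ahead of it (ctrl.tip_extent is the distance from the TCP to the fingertips, in m); z points along the fingers, y is the line along which they close (so a half turn about z gives the same grasp; the last joint's range is limited). The gripper opens to 85 mm and grips with 20 to 120 N. Pads are 22 mm wide; open, the fingers measure 114 mm over their backs; the gripper's body (76 mm by 85 mm) begins 54 mm behind the grasp point. The pads swing forward as they close: fully open they stand 13 mm farther back than shut.
Start: joints at [-1.358, 0.053, 1.613, -0, 1.476, -0.119], TCP at [0.204, -0.591, 0.304] pointing down, gripper open.
Joint ranges: [-3.01, 3.01], [-1.01, 2.22], [0.06, 2.58], [-1.02, 4.17], [0.09, 2.62], [-3.14, 3.14]. Speed limits (rad/s): [2.57, 2.57, 3.14, 3.14, 3.14, 3.14].

### API

Orientations are given as a rotation vector (axis times angle).
In Python, from station import ctrl gives the robot as it stands.
- The arm moves only by the tool apply_moves, never from a script. Its argument "rows" is one flat list of numbers, 6 for each row, row after row: the shift along the tool's x, y, z normalised to -1 to 1, where 1 is 0.6 m, then the turn, a rotation vector about the tool's x, y, z normalised to -1 to 1, where 1 is 90 degrees. A call has 1 to 20 rows; each row is the pose to reach, as a shift and turn from the pose commanded when the call began, along the tool's axes at that moment; what a row does not reach only later rows make up. A row lasts 1/10 s, in which the tool goes at most 50 mm and 8.59 degrees, less where a joint would pass 70% of its speed; a pose out of reach is approached as far as the arm can. A call with a number of a shift or a turn outside -1 to 1 is refused whole. A call with a gripper value outside its range is refused whole. "grip" is the opening, from 0 (shut) to 1 (fully open), set as the call begins (left out, the last holds). The fingers move at their own pace and stop on an object; "grip_force" is the grip in N (left out, the last holds). Time passes only in rows, so rows that repeat a pose let the fingers close. It gives the time, the measured TCP pose, the force, the opening and the grip force at its end, in the units of the state.
- ctrl.get_obs(): the state, without advancing time (a new reading comes with each control period).
- ctrl.get_image(name): name is "side" or "top" or "wrist"; returns (picture, depth): 384x512x3 uint8, blue, green, red; 384x512 float32, m along the optical axis (not along the pixel's ray), 0 where there is no reading.
- ctrl.camera_model(name): a dict with "mtx" (3x3 intrinsics, pixels), "k1" (the pictures are not rectified: a ray, as slopes to the right and down, at radius r is drawn at 1 + k1 r^2 times it, then the intrinsics apply), "R" (3x3) and "t" (3): a world point X has camera coordinates R X + t; the wrist camera has in their place "tool_from_camera" (4x4, takes a point from camera to tool coordinates, whose origin is the TCP and whose axes are the flange's). Camera axes: x right, y down, z forward; pixel columns grow to the right and rows downward; lengths in m; the calibration is good to about 2 mm. A picture is of the moment at which its call begins: read the wrist's pose just before it. camera_model takes no time and is no camera call.
- ctrl.finish_job(): hands the job in; it is judged then, once.
The state is a dict: "t": time; "q": joint angles; "dq": joint speeds; "effort": joint torques, N m; "tool_pos": TCP position; "tool_rot": TCP orientation; "contact_force": force on the tool from outside, world axes, zero at the start; "wrist_torque": the same for the moment, N m; "opening": finger opening in m; "grip_force": force on a finger pad.
Only numpy, scipy, OpenCV 4.12 (cv2) and the standard library are available. Lean on these libraries where they do the work, as an engineer would, in place of code of your own. Each camera call takes 0.05 s, during which the arm holds its last target. There are 200 camera calls.

## Working session

There is one attempt and no reset: what is moved stays moved. The work goes in short steps, Python scripts to look and compute and a tool call to move; the robot and the scene stay as the last step left them, time stands still between calls to the robot, and variables do not carry over. Pictures are saved under pics/ and viewed, at most 14 in all, crops included, and the job is handed in when it is done.

Besides the shell and the picture viewer there is one more tool, called after ">>>" in YAML: its name, and indented under it one key for each argument. apply_moves: Moves the arm, as the interface text tells. Its arguments: {"type":"object","properties":{"rows":{"type":"array","items":{"type":"number"}},"grip":{"type":"number"},"grip_force":{"type":"number"}},"required":["rows"]}

```bash
mkdir -p pics; ls; python3 - <<'E'
from station import ctrl
import cv2,numpy as np
o=ctrl.get_obs(); print(o['t'],o['tool_pos'],o['tool_rot'],o['opening'],ctrl.tip_extent)
for n in['top','side']:
    p,d=ctrl.get_image(n); cv2.imwrite(f'pics/{n}0.png',p); np.savez(f'{n}0.npz',p=p,d=d); m=ctrl.camera_model(n); print(n,m)
print(ctrl.camera_model('wrist'))
for n in['top','side']:
    p=cv2.imread(f'pics/{n}0.png'); cv2.imwrite(f'pics/{n}0b.png',cv2.resize(p,(800,600)))
E
```

```text
pics
0.0 [ 0.20348083 -0.59043837  0.30264855] [-3.09639207e+00 -5.18419056e-01  1.88595258e-04] 0.08531166259941574 0.0726
top {'mtx': array([[481.43438388,   0.        , 250.95956228],
       [  0.        , 481.43438388, 190.17564335],
       [  0.        ,   0.        ,   1.        ]]), 'k1': -0.05940928053433849, 'R': array([[ 0.01761124, -0.99980433,  0.0090086 ],
       [-0.99049152, -0.01867532, -0.13630034],
       [ 0.13644191, -0.00652253, -0.9906266 ]]), 't': array([-7.72262955e-04,  5.84466154e-01,  1.37714784e+00])}
side {'mtx': array([[476.06588137,   0.        , 254.60816456],
       [  0.        , 476.06588137, 191.85572568],
       [  0.        ,   0.        ,   1.        ]]), 'k1': -0.15508680627989224, 'R': array([[ 0.92227648, -0.38613475,  0.01749426],
       [-0.23449253, -0.59491396, -0.76882419],
       [ 0.30727732,  0.70496619, -0.63922087]]), 't': array([-0.4979881 ,  0.18372629,  1.50022625])}
{'mtx': array([[282.90178527,   0.        , 255.98722339],
       [  0.        , 282.90178527, 187.63503123],
       [  0.        ,   0.        ,   1.        ]]), 'k1': -0.059477677329333546, 'tool_from_camera': array([[-1.85185446e-04, -9.47411875e-01, -3.20016725e-01,
         8.20476749e-02],
       [ 9.99999741e-01, -3.98101215e-04,  5.99907460e-04,
        -3.79049455e-04],
       [-6.95758499e-04, -3.20016531e-01,  9.47411703e-01,
        -7.03658523e-02],
       [ 0.00000000e+00,  0.00000000e+00,  0.00000000e+00,
         1.00000000e+00]])}
```

View pics/top0b.png

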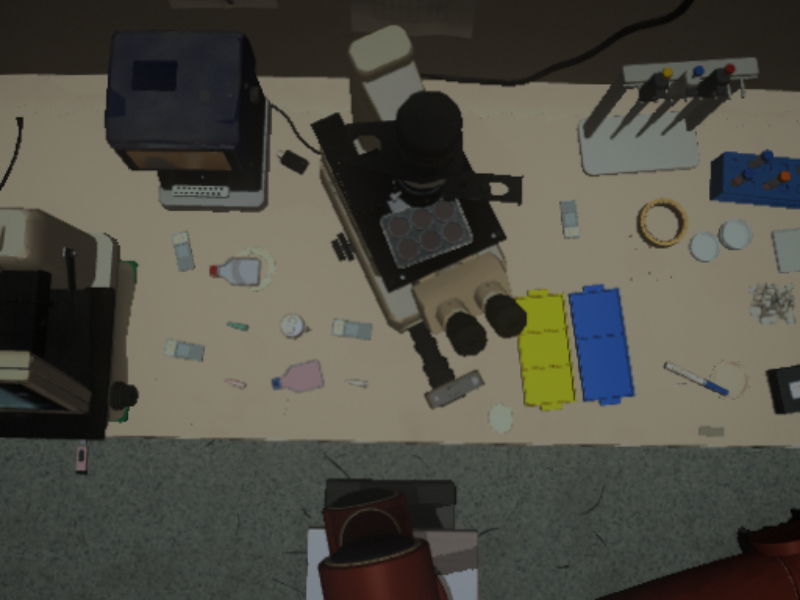

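View pics/side0b.png

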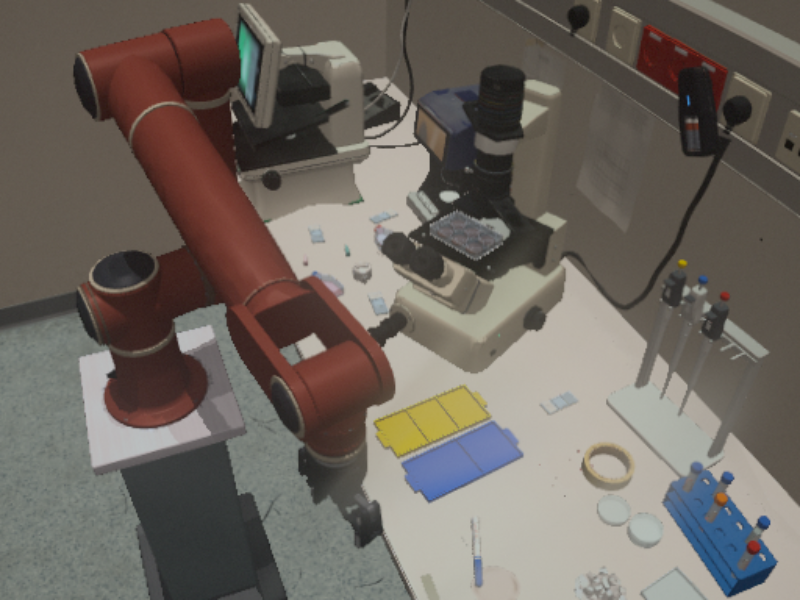

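Top view (800x600 px): chamber-like plates at (183,251), (185,350), (352,329), (569,219). The base is near (380,560), so (352,329) is nearest. Blue-capped flask with pink medium is at (298,376) and the red-capped one at (236,270). Tubes: teal (238,325), pink (235,383), white (357,382). Tally is at (292,326), the yellow tray at (546,350), the blue at (602,345) and the microscope camera front at (455,390).

```bash
cat > h.py <<'E'
import numpy as np,cv2
from scipy.spatial.transform import Rotation as Ro
from station import ctrl
def slopes(m,px):
    k=m['k1'];p=np.atleast_2d(np.float64(px)); K=m['mtx']
    return cv2.undistortPoints(p[:,None],K,np.array([k,0,0,0,0.]))[:,0]
def cast(m,px,z,pose=None):
    s=slopes(m,px); d=np.c_[s,np.ones(len(s))]
    if pose is None: R=m['R'].T; c=-R@m['t']
    else:
        T=m['tool_from_camera']; Rt=Ro.from_rotvec(pose[1]).as_matrix(); R=Rt@T[:3,:3]; c=Rt@T[:3,3]+pose[0]
    w=d@R.T; return c+w*((z-c[2])/w[:,2])[:,None]
def rect(m,mask,z,pose=None):
    # largest contour -> world min-area rect at plane z: centre, (w,h), angle of long side
    out=[]
    for c in cv2.findContours(mask.astype(np.uint8),cv2.RETR_EXTERNAL,cv2.CHAIN_APPROX_NONE)[0]:
        if cv2.contourArea(c)<15: continue
        W=cast(m,c[:,0],z,pose)[:,:2]; r=cv2.minAreaRect((W*1000).astype(np.float32))
        b=cv2.boxPoints(r)/1000; e=[b[1]-b[0],b[2]-b[1]]; e.sort(key=lambda v:-np.hypot(*v))
        out.append((cv2.contourArea(c),np.round(np.array(r[0])/1000,4),np.round([np.hypot(*v) for v in e],4),round(float(np.arctan2(e[0][1],e[0][0])%np.pi),3),c[:,0].mean(0).round()))
    return sorted(out,key=lambda o:-o[0])
def wrist(name):
    o=ctrl.get_obs(); p,d=ctrl.get_image('wrist'); cv2.imwrite(f'pics/{name}.png',p); pose=(np.array(o['tool_pos']),np.array(o['tool_rot'])); np.savez(name+'.npz',p=p,d=d,pos=pose[0],rot=pose[1]); return p,d,pose
def rows(T,yaw):
    """tool-down target: TCP T, y-axis (closing) at world angle yaw; print normalised shift/turn"""
    o=ctrl.get_obs(); R=Ro.from_rotvec(o['tool_rot'])
    y=np.array([np.cos(yaw),np.sin(yaw),0]); z=np.array([0,0,-1.]); x=np.cross(y,z)
    best=None
    for s in(1,-1):
        G=Ro.from_matrix(np.c_[s*x,s*y,z]); v=(R.inv()*G).as_rotvec()
        if best is None or np.linalg.norm(v)<np.linalg.norm(best): best=v
    sh=R.inv().apply(np.array(T)-o['tool_pos'])
    print('shift',(sh/0.6).round(4),'turn',(best/(np.pi/2)).round(4),'q6',o['q'][5].round(2))
E
python3 - <<'E'
from h import *
m=ctrl.camera_model('top'); f=np.load('top0.npz'); p=f['p'];d=f['d']
for n,x,y,z in[('chA',183,251,.004),('chB',185,350,.004),('chC',352,329,.004),('chD',569,219,.004),('tally',292,324,.03),('teal',238,325,.012),('pink',235,383,.012),('white',357,382,.012),('blueflask',298,376,.024),('red',236,270,.024),('mcam0',428,403,.08),('mcam1',483,378,.08)]:
    w=cast(m,[x*.64,y*.64],z)[0]; print(n,w.round(3),round(float(np.hypot(w[0],w[1])),3),d[int(y*.64),int(x*.64)])
h=cv2.cvtColor(p,cv2.COLOR_BGR2HSV)
Y=(h[...,0]>22)&(h[...,0]<35)&(h[...,1]>170)
B=(h[...,0]>105)&(h[...,0]<125)&(h[...,1]>170)
print('Y',rect(m,Y,.01)[:2]);print('B',rect(m,B,.01)[:3])
c=p[180:270,85:265]; cv2.imwrite('pics/crop1.png',cv2.convertScaleAbs(cv2.resize(c,None,fx=4.4,fy=4.4,interpolation=cv2.INTER_CUBIC),alpha=1.5))
E
```

```text
chA [0.673 0.42  0.004] 0.793 1.4613298
chB [0.48  0.405 0.004] 0.628 1.4346524
chC [0.526 0.086 0.004] 0.533 1.4414626
chD [ 0.751 -0.336  0.004] 0.823 1.4706722
tally [0.531 0.198 0.03 ] 0.567 1.4138781
teal [0.529 0.304 0.012] 0.61 1.4324859
pink [0.418 0.304 0.012] 0.518 1.4192173
white [0.425 0.073 0.012] 0.431 1.4208072
blueflask [0.434 0.184 0.024] 0.471 1.411691
red [0.633 0.31  0.024] 0.705 1.4411584
mcam0 [ 0.388 -0.058  0.08 ] 0.392 1.3634547
mcam1 [ 0.434 -0.157  0.08 ] 0.462 1.439316
Y [(2091.5, array([ 0.4949, -0.283 ]), array([0.2284, 0.0971], dtype=float32), 0.108, array([349., 223.])), (16.5, array([ 1.0643, -0.5434]), array([0.0161, 0.0147], dtype=float32), 0.757, array([427.,  46.]))]
B [(2075.0, array([ 0.506 , -0.3931]), array([0.2277, 0.0942], dtype=float32), 0.136, array([385., 220.])), (824.0, array([ 0.846 , -0.7377]), array([0.1361, 0.1101], dtype=float32), 1.499, array([492., 117.])), (18.0, array([ 0.8736, -0.687 ]), array([0.0438, 0.0204], dtype=float32), 2.817, array([474., 104.]))]
```

View pics/crop1.png

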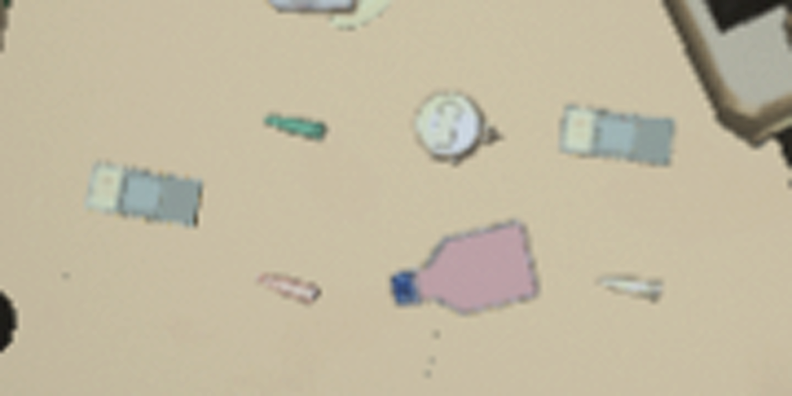

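```bash
python3 - <<'E'
from h import *
m=ctrl.camera_model('top'); f=np.load('top0.npz'); d=f['d']
v,u=np.mgrid[150:275,225:355]; s=slopes(m,np.c_[u.ravel(),v.ravel()]); D=d[150:275,225:355].ravel()
X=(np.c_[s,np.ones(len(s))]*D[:,None]-m['t'])@m['R']; X=X[D>0]
for z0,z1 in[(.05,.12),(.12,.2),(.2,.27),(.27,.4)]:
    q=X[(X[:,2]>z0)&(X[:,2]<z1)]; print(z0,'n',len(q),'max z',q[:,2].max().round(3))
    for y0 in np.arange(-.24,.08,.04):
        g=q[(q[:,1]>=y0)&(q[:,1]<y0+.04)]
        if len(g): print('  y',y0.round(2),'minx',np.percentile(g[:,0],2).round(3),'miny',g[:,1].min().round(3))
o=ctrl.get_obs(); print(Ro.from_rotvec(o['tool_rot']).as_matrix().round(3))
rows([.42,-.34,.40],np.pi/2)
E
```

```text
0.05 n 1940 max z 0.12
  y -0.2 minx 0.635 miny -0.196
  y -0.16 minx 0.408 miny -0.157
  y -0.12 minx 0.388 miny -0.12
  y -0.08 minx 0.382 miny -0.08
  y -0.04 minx 0.487 miny -0.04
  y 0.0 minx 0.529 miny 0.0
  y 0.04 minx 0.59 miny 0.042
0.12 n 100 max z 0.2
  y -0.16 minx 0.632 miny -0.13
  y -0.12 minx 0.624 miny -0.12
  y -0.08 minx 0.598 miny -0.062
  y -0.04 minx 0.527 miny -0.04
  y 0.0 minx 0.617 miny 0.039
  y 0.04 minx 0.619 miny 0.041
0.2 n 3628 max z 0.27
  y -0.2 minx 0.565 miny -0.185
  y -0.16 minx 0.536 miny -0.16
  y -0.12 minx 0.54 miny -0.12
  y -0.08 minx 0.506 miny -0.08
  y -0.04 minx 0.532 miny -0.04
  y 0.0 minx 0.571 miny 0.0
  y 0.04 minx 0.615 miny 0.04
0.27 n 1328 max z 0.332
  y -0.2 minx 0.492 miny -0.192
  y -0.16 minx 0.474 miny -0.16
  y -0.12 minx 0.462 miny -0.12
  y -0.08 minx 0.479 miny -0.08
[[ 0.945  0.326 -0.   ]
 [ 0.326 -0.945  0.002]
 [ 0.    -0.002 -1.   ]]
shift [ 0.4772 -0.2775 -0.1614] turn [-1.200e-03  1.000e-04  2.112e-01] q6 -0.12
```

>>> apply_moves:
  rows: [0.477,-0.277,-0.079,0,0,0.211,0.477,-0.277,-0.079,0,0,0.211,0.477,-0.277,-0.079,0,0,0.211,0.477,-0.277,-0.079,0,0,0.211,0.477,-0.277,-0.079,0,0,0.211,0.477,-0.277,-0.079,0,0,0.211,0.477,-0.277,-0.079,0,0,0.211,0.477,-0.277,-0.079,0,0,0.211,0.477,-0.277,-0.079,0,0,0.211,0.477,-0.277,-0.079,0,0,0.211]

```text
t: 1.1
tool_pos: [0.4194, -0.3411, 0.3506]
tool_rot: [-3.141, 0.001, 0.002]
contact_force: [-0.4, 0.8, -0.9]
opening: 0.0854
grip_force: 0.0
```

```bash
python3 - <<'E'
from h import *
p,d,pose=wrist('w1'); print(pose,ctrl.get_obs()['q'].round(3),ctrl.get_obs()['dq'].round(3))
E
```

```text
(array([ 0.41938528, -0.34111833,  0.35060251]), array([-3.14108256e+00,  1.06839254e-03,  1.71081077e-03])) [-0.821 -0.173  1.752 -0.     1.564  0.751] [-0.006  0.    -0.001  0.002  0.    -0.001]
```

View pics/w1.png

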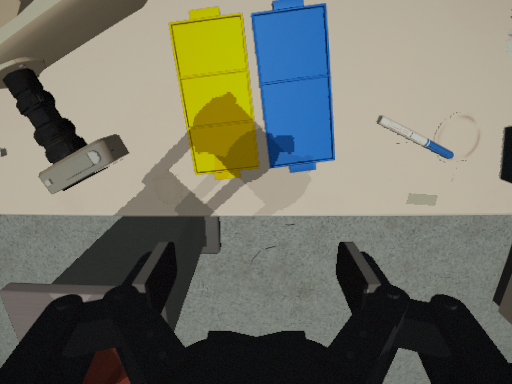

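```bash
python3 - <<'E'
from h import *
m=ctrl.camera_model('wrist'); f=np.load('w1.npz'); pose=(f['pos'],f['rot']); p=f['p']
h=cv2.cvtColor(p,cv2.COLOR_BGR2HSV)
Y=(h[...,0]>22)&(h[...,0]<35)&(h[...,1]>150); B=(h[...,0]>100)&(h[...,0]<125)&(h[...,1]>150)
for n,M in(('Y',Y),('B',B)):
    M=cv2.morphologyEx(M.astype(np.uint8),cv2.MORPH_OPEN,np.ones((25,25)))
    print(n,rect(m,M,.01,pose)[:1])
pts=dict(Ytl=(170,25),Ytr=(242,16),Ybr=(258,166),Ybl=(195,174),Yd1l=(181,76),Yd1r=(248,73),Yd2l=(189,126),Yd2r=(253,121),Btl=(252,14),Btr=(326,4),Bbr=(334,159),Bbl=(272,167),Bdl=(262,83),Bdr=(330,77))
for k,v in pts.items(): print(k,cast(m,v,.01,pose)[0].round(3))
E
```

```text
Y [(10796.0, array([ 0.4929, -0.2854]), array([0.2292, 0.0974], dtype=float32), 0.108, array([216.,  92.]))]
B [(10990.5, array([ 0.5041, -0.396 ]), array([0.2282, 0.0971], dtype=float32), 0.13, array([295.,  83.]))]
Ytl [ 0.588 -0.228  0.01 ]
Ytr [ 0.597 -0.323  0.01 ]
Ybr [ 0.396 -0.344  0.01 ]
Ybl [ 0.384 -0.249  0.01 ]
Yd1l [ 0.524 -0.238  0.01 ]
Yd1r [ 0.527 -0.33   0.01 ]
Yd2l [ 0.456 -0.245  0.01 ]
Yd2r [ 0.462 -0.337  0.01 ]
Btl [ 0.6   -0.336  0.01 ]
Btr [ 0.612 -0.431  0.01 ]
Bbr [ 0.407 -0.457  0.01 ]
Bbl [ 0.395 -0.365  0.01 ]
Bdl [ 0.514 -0.349  0.01 ]
Bdr [ 0.522 -0.443  0.01 ]
```

Trays measured: yellow centre (0.493,-0.285), axis 0.108 rad. Blue centre (0.5045,-0.3955), axis 0.13, larger compartment on the near side. Both sizes match the description. Next I go over the stock.

>>> apply_moves:
  rows: [-0.182,-0.185,0.083,0,0,0,-0.182,-0.185,0.083,0,0,0,-0.182,-0.185,0.083,0,0,0,-0.182,-0.185,0.083,0,0,0,-0.057,-0.568,0.083,0,0,0,-0.057,-0.568,0.083,0,0,0,-0.057,-0.568,0.083,0,0,0,-0.057,-0.568,0.083,0,0,0,-0.057,-0.568,0.083,0,0,0,0,-0.902,0,0,0,0,0,-0.902,0,0,0,0,0,-0.902,0,0,0,0,0,-0.902,0,0,0,0,0,-0.902,0,0,0,0,0,-0.902,0,0,0,0,0,-0.902,0,0,0,0,0,-0.902,0,0,0,0]

```text
t: 2.85
tool_pos: [0.4199, 0.199, 0.3505]
tool_rot: [3.141, -0.004, -0.002]
contact_force: [-0.9, -0.8, -0.1]
opening: 0.0853
grip_force: 0.0
```

```bash
python3 - <<'E'
from h import *
p,d,pose=wrist('w2'); print(pose,ctrl.get_obs()['q'].round(3))
cv2.imwrite('pics/w2b.png',cv2.resize(p[:240],(800,375),interpolation=cv2.INTER_CUBIC))
E
```

```text
(array([0.41986477, 0.19901153, 0.35050943]), array([ 3.14091863e+00, -3.88904437e-03, -1.72834451e-03])) [ 0.282 -0.368  1.91  -0.     1.6    1.856]
```

View pics/w2b.png

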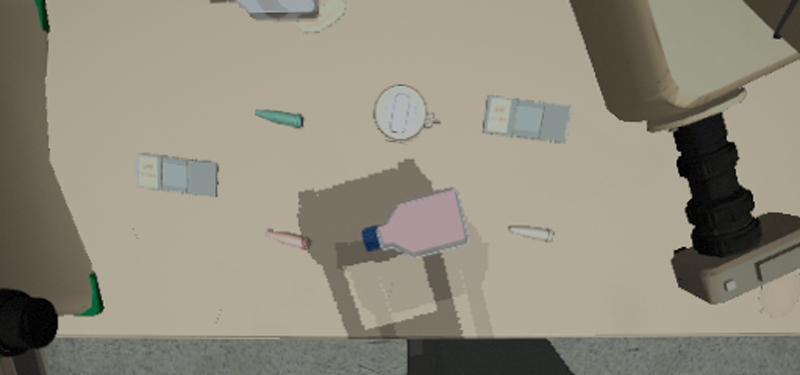

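```bash
cat >> h.py <<'E'
def seg(p,thr=7):
    L=cv2.cvtColor(cv2.GaussianBlur(p,(3,3),0),cv2.COLOR_BGR2LAB).astype(float); b=np.median(L[:200].reshape(-1,3),0)
    return (np.hypot(L[...,1]-b[1],L[...,2]-b[2])>thr)
E
python3 - <<'E'
from h import *
m=ctrl.camera_model('wrist'); f=np.load('w2.npz'); pose=(f['pos'],f['rot']); p=f['p'][:210]
M=cv2.morphologyEx(seg(p).astype(np.uint8),cv2.MORPH_CLOSE,np.ones((3,3)))
cv2.imwrite('pics/m2.png',cv2.resize(M*255,(800,328)))
for z in(.004,.012,.024):
  print(z)
  for o in rect(m,M,z,pose):
    if 60<o[0]<4000: print(o[0],o[1],o[2],o[3],(o[4]*1.5625).round())
E
```

```text
0.004
3023.0 [ 0.4638 -0.1062] [0.1421 0.0692] 0.398 [716. 189.]
1906.0 [0.4246 0.1871] [0.0982 0.0566] 1.84 [417. 227.]
1157.0 [0.5245 0.0857] [0.0751 0.0309] 1.452 [527. 119.]
749.0 [0.4762 0.3972] [0.0558 0.0314] 1.444 [186. 175.]
689.5 [0.3455 0.5968] [0.069  0.0425] 1.577 [ 23. 311.]
665.5 [0.5282 0.1983] [0.0393 0.0389] 2.335 [400. 112.]
419.5 [0.613  0.3022] [0.0672 0.0133] 1.546 [278.   6.]
191.0 [0.5263 0.3065] [0.0427 0.0114] 1.386 [280. 117.]
182.0 [0.3555 0.5148] [0.0571 0.0248] 2.606 [ 92. 298.]
98.5 [0.6174 0.5111] [0.0264 0.0104] 0.04 [42. 14.]
0.012
3023.0 [ 0.4645 -0.1004] [0.1394 0.0679] 0.398 [716. 189.]
1906.0 [0.426  0.1873] [0.0963 0.0555] 1.84 [417. 227.]
1157.0 [0.524  0.0879] [0.0737 0.0303] 1.452 [527. 119.]
749.0 [0.4767 0.3934] [0.0547 0.0308] 1.444 [186. 175.]
689.5 [0.3485 0.5891] [0.0677 0.0417] 1.577 [ 23. 311.]
665.5 [0.5277 0.1983] [0.0385 0.0382] 2.335 [400. 112.]
419.5 [0.6109 0.3002] [0.0659 0.013 ] 1.546 [278.   6.]
191.0 [0.5258 0.3044] [0.0418 0.0112] 1.386 [280. 117.]
182.0 [0.3583 0.5088] [0.056  0.0243] 2.606 [ 92. 298.]
98.5 [0.6152 0.5051] [0.0259 0.0102] 0.04 [42. 14.]
0.024
3023.0 [ 0.4656 -0.0916] [0.1353 0.0659] 0.398 [716. 189.]
1906.0 [0.4283 0.1877] [0.0934 0.0538] 1.84 [417. 227.]
1157.0 [0.5234 0.0911] [0.0715 0.0294] 1.452 [527. 119.]
749.0 [0.4775 0.3877] [0.0531 0.0299] 1.444 [186. 175.]
689.5 [0.353  0.5777] [0.0657 0.0405] 1.577 [ 23. 311.]
665.5 [0.527  0.1984] [0.0374 0.037 ] 2.335 [400. 112.]
419.5 [0.6077 0.2972] [0.0639 0.0126] 1.546 [278.   6.]
191.0 [0.5251 0.3013] [0.0406 0.0109] 1.386 [280. 117.]
182.0 [0.3625 0.4997] [0.0544 0.0236] 2.606 [ 92. 298.]
98.5 [0.6119 0.4961] [0.0251 0.0099] 0.04 [42. 14.]
```

View pics/m2.png

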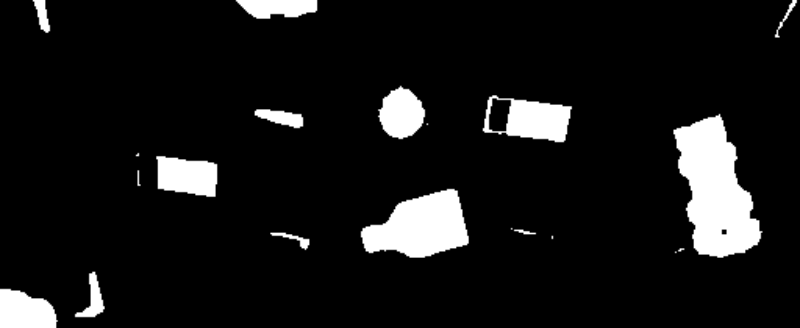

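Centres and sizes agree with the given ones:

| Thing | Centre (m) | Long axis (rad) | Size (mm) |
|---|---|---|---|
| Chamber | (.5245,.0857) | 1.452 | 75x31 |
| Flask | (.428,.188) | 1.84 | 93x54 |
| Teal tube | (.526,.304) | 1.386 | |

Next I hover over the chamber with the fingers partly closed.

```bash
python3 - <<'E'
from h import *
rows([.5245,.0857,.14],1.452-np.pi/2); print(ctrl.tip_extent)
m=ctrl.camera_model('wrist'); f=np.load('w2.npz'); pose=(f['pos'],f['rot'])
a=cast(m,np.array([[267,233],[310,242]])/1.5625,.008,pose); print('pink',a.mean(0),np.diff(a,axis=0),np.arctan2(*(a[0]-a[1])[[1,0]]))
a=cast(m,np.array([[400.5,112],[436,121]])/1.5625,[.03],pose); b=cast(m,np.array([[436,121]])/1.5625,.012,pose);print('tally',a,b,np.arctan2(*(a[0]-b[0])[[1,0]]))
E
```

```text
shift [0.1751 0.1883 0.3511] turn [-1.00e-04  6.00e-04 -9.26e-01] q6 1.86
0.0726
pink [0.41823193 0.30453143 0.008     ] [[-0.00895211 -0.04042363  0.        ]] 1.3528563107197855
tally [[0.52771538 0.19802241 0.03      ]
 [0.52062484 0.16851038 0.03      ]] [[0.52148911 0.16709481 0.012     ]] 1.3721343532588541
```

>>> apply_moves:
  rows: [0.175,0.188,0.351,0,0,-0.926,0.175,0.188,0.351,0,0,-0.926,0.175,0.188,0.351,0,0,-0.926,0.175,0.188,0.351,0,0,-0.926,0.175,0.188,0.351,0,0,-0.926,0.175,0.188,0.351,0,0,-0.926,0.175,0.188,0.351,0,0,-0.926,0.175,0.188,0.351,0,0,-0.926,0.175,0.188,0.351,0,0,-0.926,0.175,0.188,0.351,0,0,-0.926,0.175,0.188,0.351,0,0,-0.926,0.175,0.188,0.351,0,0,-0.926,0.175,0.188,0.351,0,0,-0.926]
  grip: 0.52

```text
t: 4.2
tool_pos: [0.5248, 0.0874, 0.1407]
tool_rot: [2.349, 2.086, 0.0]
contact_force: [0.0, 0.3, -0.0]
opening: 0.0447
grip_force: 0.0
```

```bash
python3 - <<'E'
from h import *
p,d,pose=wrist('w3'); print(pose,ctrl.get_obs()['q'].round(3))
m=ctrl.camera_model('wrist'); v,u=np.mgrid[0:384,0:512]; s=slopes(m,np.c_[u.ravel(),v.ravel()]); D=d.ravel()
X=np.c_[s,np.ones(len(s))]*D[:,None]; T=m['tool_from_camera']; X=(X@T[:3,:3].T+T[:3,3])[D>0]
g=X[(abs(X[:,0])<.012)&(abs(X[:,1])<.06)&(X[:,2]>.03)&(X[:,2]<.1)]
for z0 in np.arange(.03,.1,.005):
    q=g[(g[:,2]>=z0)&(g[:,2]<z0+.005)]
    if len(q): print(z0.round(3),len(q),abs(q[:,1]).min().round(4),abs(q[:,1]).max().round(4))
print('max z',np.percentile(g[:,2],[50,90,99,100]))
for o in rect(m,cv2.morphologyEx(seg(p).astype(np.uint8),cv2.MORPH_CLOSE,np.ones((9,9))),.004,pose)[:4]: print(o)
E
```

```text
(array([0.52478093, 0.08738817, 0.14073159]), array([2.34878484e+00, 2.08627739e+00, 3.99069332e-05])) [ 0.025 -0.007  1.961 -0.     1.188  0.143]
0.03 676 0.0217 0.0331
0.035 415 0.0217 0.0359
0.04 465 0.0217 0.0363
0.045 425 0.0217 0.036
0.05 380 0.0217 0.0363
0.055 361 0.0216 0.0361
0.06 279 0.0215 0.0349
0.065 115 0.0216 0.0287
0.07 2 0.0218 0.0223
max z [0.04502594 0.06133656 0.06799363 0.07010277]
(39934.5, array([ 0.5101, -0.0219]), array([0.5863, 0.2278], dtype=float32), 3.025, array([218., 324.]))
(10139.5, array([0.4216, 0.1897]), array([0.1028, 0.0653], dtype=float32), 1.825, array([97., 88.]))
(4473.5, array([0.7061, 0.0723]), array([0.0803, 0.0538], dtype=float32), 1.747, array([486., 187.]))
(3460.5, array([0.5248, 0.0858]), array([0.0762, 0.0322], dtype=float32), 1.462, array([256., 201.]))
```

View pics/w3.png

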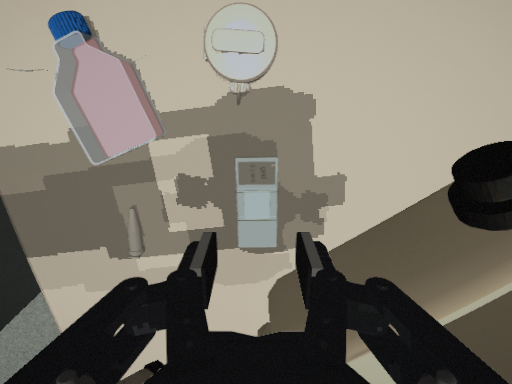

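```bash
python3 - <<'E'
from h import *
rows([.5248,.0858,.0738],1.462-np.pi/2)
m=ctrl.camera_model('wrist'); f=np.load('w3.npz'); pose=(f['pos'],f['rot'])
a=cast(m,[[240,43]],.029,pose)[0]; b=cast(m,[[238,93]],.012,pose)[0]; print(a,b,np.arctan2(*(a-b)[[1,0]]))
E
```

```text
shift [-0.0029  0.0003  0.1116] turn [ 0.      0.     -0.0056] q6 0.14
[0.5282231  0.19832645 0.029     ] [0.52218705 0.17050277 0.012     ] 1.357167248036089
```

>>> apply_moves:
  rows: [-0.003,0,0.06,0,0,-0.006,-0.003,0,0.09,0,0,-0.006,-0.003,0,0.105,0,0,-0.006,-0.003,0,0.1115,0,0,-0.006,-0.003,0,0.1115,0,0,-0.006,-0.003,0,0.1115,0,0,-0.006]

```text
t: 4.85
tool_pos: [0.5256, 0.0862, 0.075]
tool_rot: [2.336, 2.099, 0.002]
contact_force: [0.6, -0.1, 0.0]
opening: 0.0442
grip_force: 0.0
```

>>> apply_moves:
  rows: [0,0,0,0,0,0,0,0,0,0,0,0,0,0,0,0,0,0,0,0,0,0,0,0,0,0,0,0,0,0,0,0,0,0,0,0,0,0,0,0,0,0]
  grip: 0
  grip_force: 50

```text
t: 5.55
tool_pos: [0.5257, 0.0862, 0.0755]
tool_rot: [2.335, 2.099, 0.003]
contact_force: [-1.2, -0.1, 6.1]
opening: 0.028
grip_force: 48.9
```

>>> apply_moves:
  rows: [0,0,-0.02,0,0,0,0,0,-0.05,0,0,0,0,0,-0.05,0,0,0]

```text
t: 5.85
tool_pos: [0.5266, 0.0862, 0.1069]
tool_rot: [2.334, 2.098, 0.007]
contact_force: [-0.2, -0.3, -0.4]
opening: 0.0275
grip_force: 49.2
```

```bash
python3 - <<'E'
from h import *
p,d,pose=wrist('w4'); o=ctrl.get_obs(); print(pose[0],o['opening'],o['grip_force'],o['contact_force'])
cv2.imwrite('pics/w4b.png',cv2.resize(p[120:320,140:370],None,fx=3,fy=3))
E
```

```text
[0.52658494 0.08620719 0.10691921] 0.027681077013317075 49.24689173698425 [-0.21761341  0.15620982  0.45630076]
```

View pics/w4b.png

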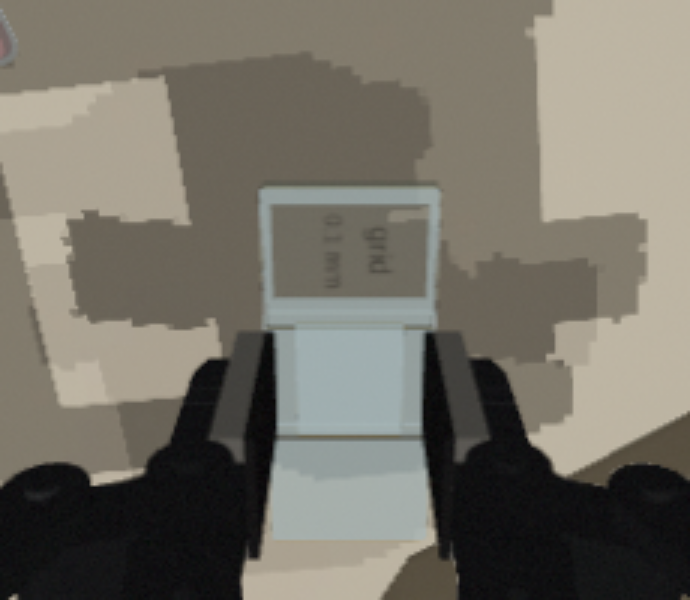

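```bash
cat >> h.py <<'E'
def way(yaw,*W):
    for T in W: rows(T,yaw)
E
python3 - <<'E'
from h import *
way(.108,[.5,.075,.2],[.385,0,.2],[.31,-.23,.2],[.424,-.2925,.14],[.424,-.2925,.0825])
E
```

```text
shift [-0.023  -0.0402 -0.1574] turn [ 2.500e-03 -1.000e-04 -1.365e-01] q6 0.13
shift [-0.1677 -0.2175 -0.1582] turn [ 2.500e-03 -1.000e-04 -1.365e-01] q6 0.13
shift [-0.5621 -0.3011 -0.1587] turn [ 2.500e-03 -1.000e-04 -1.365e-01] q6 0.13
shift [-0.6456 -0.1015 -0.058 ] turn [ 2.500e-03 -1.000e-04 -1.365e-01] q6 0.13
shift [-0.6456 -0.1019  0.0378] turn [ 2.500e-03 -1.000e-04 -1.365e-01] q6 0.13
```

>>> apply_moves:
  rows: [-0.023,-0.04,-0.157,0,0,0,-0.023,-0.04,-0.157,0,0,0,-0.168,-0.218,-0.158,0,0,-0.05,-0.168,-0.218,-0.158,0,0,-0.1,-0.168,-0.218,-0.158,0,0,-0.136,-0.168,-0.218,-0.158,0,0,-0.136,-0.562,-0.301,-0.158,0,0,-0.136,-0.562,-0.301,-0.158,0,0,-0.136,-0.562,-0.301,-0.158,0,0,-0.136,-0.562,-0.301,-0.158,0,0,-0.136,-0.562,-0.301,-0.158,0,0,-0.136,-0.562,-0.301,-0.158,0,0,-0.136,-0.645,-0.102,-0.058,0,0,-0.136,-0.645,-0.102,-0.058,0,0,-0.136,-0.645,-0.102,-0.058,0,0,-0.136,-0.645,-0.102,-0.058,0,0,-0.136,-0.645,-0.102,-0.058,0,0,-0.136,-0.645,-0.102,-0.058,0,0,-0.136,-0.645,-0.102,-0.058,0,0,-0.136,-0.645,-0.102,-0.058,0,0,-0.136]

```text
t: 7.9
tool_pos: [0.4226, -0.2921, 0.1401]
tool_rot: [2.098, 2.335, 0.0]
contact_force: [-0.5, 0.5, -1.1]
opening: 0.0274
grip_force: 49.5
```

```bash
python3 - <<'E'
from h import *
p,d,pose=wrist('w5'); o=ctrl.get_obs(); print(pose[0],o['opening'],o['grip_force'])
way(.108,[.424,-.2925,.0825],[.424,-.2925,.0795])
E
```

```text
[ 0.4226184  -0.29206475  0.14006331] 0.027289654399771896 49.51667547225952
shift [-0.0007  0.0021  0.0958] turn [ 0.0011  0.0012 -0.0006] q6 -0.86
shift [-0.0007  0.0021  0.1008] turn [ 0.0011  0.0012 -0.0006] q6 -0.86
```

View pics/w5.png

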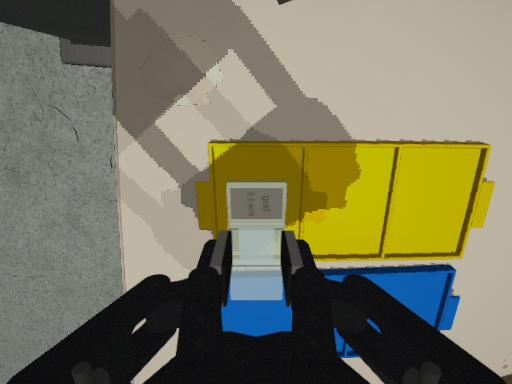

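```bash
python3 - <<'E'
from h import *
m=ctrl.camera_model('wrist'); f=np.load('w5.npz'); d=f['d']; T=m['tool_from_camera']
for px in[(257,186),(235,190),(280,190),(257,215),(250,245),(257,258),(257,285),(257,298)]:
    s=slopes(m,[px])[0]; D=d[px[1],px[0]]; print(px,(T[:3,:3]@(np.r_[s,1]*D)+T[:3,3]).round(4))
E
```

```text
(257, 186) [0.0355 0.0003 0.0712]
(235, 190) [ 0.0334 -0.0113  0.0708]
(280, 190) [0.0336 0.0124 0.0703]
(257, 215) [0.0189 0.0004 0.071 ]
(250, 245) [ 0.0006 -0.0036  0.0706]
(257, 258) [-0.0081  0.0004  0.0708]
(257, 285) [-0.0273  0.0004  0.0712]
(257, 298) [-0.036   0.0004  0.0701]
```

>>> apply_moves:
  rows: [-0.001,0.002,0.06,0,0,0,-0.001,0.002,0.085,0,0,0,-0.001,0.002,0.095,0,0,0,-0.001,0.002,0.101,0,0,0,-0.001,0.002,0.102,0,0,0,-0.001,0.002,0.102,0,0,0]

```text
t: 8.55
tool_pos: [0.4245, -0.2931, 0.0795]
tool_rot: [2.099, 2.337, -0.0]
contact_force: [-1.1, 3.3, 7.3]
opening: 0.0276
grip_force: 53.8
```

Touching the floor (7 N). Open a little, then rise.

>>> apply_moves:
  rows: [0,0,0,0,0,0,0,0,0,0,0,0,0,0,0,0,0,0,0,0,-0.02,0,0,0,0,0,-0.1,0,0,0,0,0,-0.2,0,0,0,0,0,-0.2,0,0,0]
  grip: 0.48

```text
t: 9.25
tool_pos: [0.4265, -0.2949, 0.2055]
tool_rot: [2.091, 2.328, -0.0]
contact_force: [0.4, -0.6, 1.6]
opening: 0.0412
grip_force: 0.0
```

```bash
python3 - <<'E'
from h import *
p,d,pose=wrist('w6'); m=ctrl.camera_model('wrist')
h=cv2.cvtColor(p,cv2.COLOR_BGR2HSV); s=slice(60,330)
M=(h[...,1]<90); M[:, :150]=0; M[:,400:]=0; M[330:]=0
for z in(.0085,):
  for o in rect(m,cv2.morphologyEx(M.astype(np.uint8),cv2.MORPH_OPEN,np.ones((3,3))),z,pose)[:6]: print(o)
cv2.imwrite('pics/w6b.png',p)
way(1.372-np.pi/2,[.31,-.23,.2],[.385,0,.2],[.528,.198,.15])
E
```

```text
(52959.5, array([ 0.4565, -0.3109]), array([0.356, 0.312], dtype=float32), 1.665, array([271., 192.]))
(2284.5, array([ 0.424 , -0.2929]), array([0.075 , 0.0318], dtype=float32), 1.674, array([252., 174.]))
shift [ 0.128  -0.1812  0.0052] turn [0.0056 0.0048 0.1949] q6 -0.86
shift [ 0.4958 -0.0158  0.0033] turn [0.0056 0.0048 0.1949] q6 -0.86
shift [0.7991 0.2559 0.086 ] turn [0.0056 0.0048 0.1949] q6 -0.86
```

View pics/w6b.png

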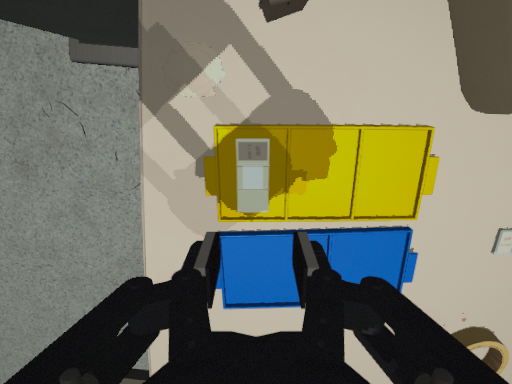

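Chamber sits flat at (0.424,-0.293), yaw aligned. Now the tally counter.

>>> apply_moves:
  rows: [0.128,-0.181,0.005,0,0,0.05,0.128,-0.181,0.005,0,0,0.1,0.128,-0.181,0.005,0,0,0.15,0.496,-0.016,0.003,0,0,0.195,0.496,-0.016,0.003,0,0,0.195,0.496,-0.016,0.003,0,0,0.195,0.496,-0.016,0.003,0,0,0.195,0.496,-0.016,0.003,0,0,0.195,0.799,0.256,0.086,0,0,0.195,0.799,0.256,0.086,0,0,0.195,0.799,0.256,0.086,0,0,0.195,0.799,0.256,0.086,0,0,0.195,0.799,0.256,0.086,0,0,0.195,0.799,0.256,0.086,0,0,0.195,0.799,0.256,0.086,0,0,0.195,0.799,0.256,0.086,0,0,0.195,0.799,0.256,0.086,0,0,0.195]
  grip: 0.75

```text
t: 11.0
tool_pos: [0.525, 0.1995, 0.1463]
tool_rot: [2.432, 1.988, 0.001]
contact_force: [-0.2, 1.1, -0.4]
opening: 0.0642
grip_force: 0.0
```

```bash
python3 - <<'E'
from h import *
p,d,pose=wrist('w7'); print(pose[0])
m=ctrl.camera_model('wrist'); M=cv2.morphologyEx(seg(p).astype(np.uint8),cv2.MORPH_OPEN,np.ones((3,3)))
for z in (.012,.027):
  for o in rect(m,M,z,pose):
    if 100<o[0]<9000: print(z,o)
way(1.372-np.pi/2,[.528,.198,.079])
E
```

```text
[0.52497288 0.19949069 0.14632706]
0.012 (7106.5, array([0.6339, 0.2963]), array([0.061 , 0.0585], dtype=float32), 3.137, array([384.,  41.]))
0.012 (810.5, array([0.5276, 0.3054]), array([0.0414, 0.0117], dtype=float32), 1.335, array([228.,  60.]))
0.012 (330.0, array([0.4232, 0.305 ]), array([0.0396, 0.0062], dtype=float32), 1.322, array([85., 94.]))
0.027 (7106.5, array([0.6271, 0.2951]), array([0.0565, 0.0542], dtype=float32), 3.137, array([384.,  41.]))
0.027 (810.5, array([0.5286, 0.3035]), array([0.0384, 0.0108], dtype=float32), 1.335, array([228.,  60.]))
0.027 (330.0, array([0.4319, 0.3032]), array([0.0367, 0.0058], dtype=float32), 1.322, array([85., 94.]))
shift [-0.0015  0.0051  0.1126] turn [ 0.0007 -0.0003 -0.0011] q6 0.43
```

View pics/w7.png

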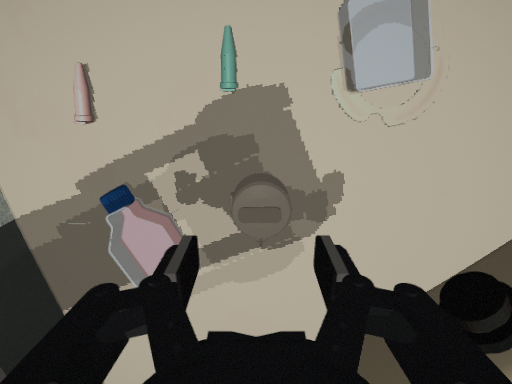

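>>> apply_moves:
  rows: [-0.001,0.005,0.06,0,0,0,-0.001,0.005,0.09,0,0,0,-0.001,0.005,0.108,0,0,0,-0.001,0.005,0.112,0,0,0,-0.001,0.005,0.112,0,0,0]

```text
t: 11.55
tool_pos: [0.5285, 0.199, 0.0793]
tool_rot: [2.431, 1.989, 0.001]
contact_force: [0.5, 0.5, 1.4]
opening: 0.0641
grip_force: 0.0
```

>>> apply_moves:
  rows: [0,0,0,0,0,0,0,0,0,0,0,0,0,0,0,0,0,0,0,0,0,0,0,0,0,0,0,0,0,0,0,0,0,0,0,0]
  grip: 0
  grip_force: 50

```text
t: 12.15
tool_pos: [0.5295, 0.1995, 0.0805]
tool_rot: [2.43, 1.989, 0.004]
contact_force: [0.3, 0.3, 6.3]
opening: 0.0435
grip_force: 51.6
```

```bash
python3 - <<'E'
from h import *
c,s=np.cos(.108),np.sin(.108); t=np.array([.493,-.285])+.007*np.array([c,s]); print(t)
way(.108-np.pi/2,[.5,.15,.2],[.385,0,.2],[.31,-.23,.2],[*t,.14],[*t,.083])
E
```

```text
[ 0.49995922 -0.28424547]
shift [-0.0904 -0.0314 -0.1994] turn [ 0.0011 -0.0018  0.8045] q6 0.43
shift [-0.3734 -0.1698 -0.2002] turn [ 0.0011 -0.0018  0.8045] q6 0.43
shift [-0.7739 -0.2165 -0.2008] turn [ 0.0011 -0.0018  0.8045] q6 0.43
shift [-0.8     0.1114 -0.0999] turn [ 0.0011 -0.0018  0.8045] q6 0.43
shift [-0.8001  0.1111 -0.0049] turn [ 0.0011 -0.0018  0.8045] q6 0.43
```

>>> apply_moves:
  rows: [-0.01,-0.004,-0.03,0,0,0,-0.09,-0.031,-0.2,0,0,0,-0.09,-0.031,-0.2,0,0,0.08,-0.373,-0.17,-0.2,0,0,0.16,-0.373,-0.17,-0.2,0,0,0.24,-0.373,-0.17,-0.2,0,0,0.32,-0.373,-0.17,-0.2,0,0,0.4,-0.373,-0.17,-0.2,0,0,0.48,-0.774,-0.217,-0.2,0,0,0.56,-0.774,-0.217,-0.2,0,0,0.64,-0.774,-0.217,-0.2,0,0,0.72,-0.774,-0.217,-0.2,0,0,0.804,-0.774,-0.217,-0.2,0,0,0.804,-0.774,-0.217,-0.2,0,0,0.804,-0.8,0.111,-0.1,0,0,0.804,-0.8,0.111,-0.1,0,0,0.804,-0.8,0.111,-0.1,0,0,0.804,-0.8,0.111,-0.1,0,0,0.804,-0.8,0.111,-0.1,0,0,0.804,-0.8,0.111,-0.1,0,0,0.804]

```text
t: 14.15
tool_pos: [0.499, -0.2832, 0.1368]
tool_rot: [-3.134, -0.174, 0.004]
contact_force: [-0.3, 0.5, -0.6]
opening: 0.0437
grip_force: 51.2
```

```bash
python3 - <<'E'
from h import *
p,d,pose=wrist('w8'); print(pose[0],ctrl.get_obs()['q'].round(2),ctrl.get_obs()['grip_force'])
cv2.imwrite('pics/w8b.png',p)
c,s=np.cos(.108),np.sin(.108); t=np.array([.493,-.285])+.007*np.array([c,s])
way(.108-np.pi/2,[*t,.0845])
E
```

```text
[ 0.49904905 -0.28324747  0.13681378] [-0.65  0.09  1.86 -0.    1.19  0.81] 51.20995223522186
shift [0.0025 0.0018 0.0892] turn [-0.0009  0.001   0.0013] q6 0.81
```

View pics/w8b.png

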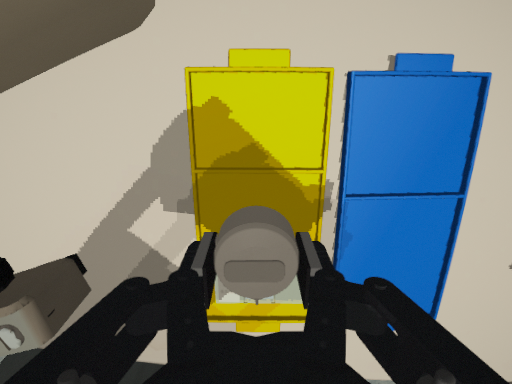

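>>> apply_moves:
  rows: [0.0025,0.002,0.05,0,0,0,0.0025,0.002,0.075,0,0,0,0.0025,0.002,0.084,0,0,0,0.0025,0.002,0.089,0,0,0,0.0025,0.002,0.089,0,0,0,0.0025,0.002,0.089,0,0,0]

```text
t: 14.8
tool_pos: [0.5006, -0.2859, 0.0864]
tool_rot: [3.136, 0.17, 0.002]
contact_force: [0.3, -0.7, -0.6]
opening: 0.0436
grip_force: 51.2
```

>>> apply_moves:
  rows: [0,0,0.002,0,0,0,0,0,0.0035,0,0,0,0,0,0.0035,0,0,0,0,0,0.0035,0,0,0]

```text
t: 15.2
tool_pos: [0.5007, -0.2859, 0.0845]
tool_rot: [3.136, 0.171, 0.001]
contact_force: [-2.7, 1.5, 5.7]
opening: 0.0432
grip_force: 52.0
```

>>> apply_moves:
  rows: [0,0,0,0,0,0,0,0,0,0,0,0,0,0,0,0,0,0,0,0,-0.02,0,0,0,0,0,-0.1,0,0,0,0,0,-0.2,0,0,0,0,0,-0.2,0,0,0]
  grip: 0.73

```text
t: 15.9
tool_pos: [0.503, -0.2875, 0.2117]
tool_rot: [3.128, 0.17, 0.016]
contact_force: [0.2, -1.3, 0.9]
opening: 0.0624
grip_force: 0.0
```

```bash
python3 - <<'E'
from h import *
p,d,pose=wrist('w9'); print(pose[0])
# teal: closing across; long axis 1.36, at (.5265,.3045)
way(1.36-np.pi/2,[.31,-.23,.2],[.385,0,.2],[.5268,.3048,.15])
E
```

```text
[ 0.50298001 -0.28752976  0.21165933]
shift [-0.3091 -0.13    0.0142] turn [ 0.0079 -0.0015 -0.7965] q6 0.81
shift [-0.1431 -0.4974  0.0126] turn [ 0.0079 -0.0015 -0.7965] q6 0.81
shift [ 0.1463 -0.9774  0.0946] turn [ 0.0079 -0.0015 -0.7965] q6 0.81
```

View pics/w9.png

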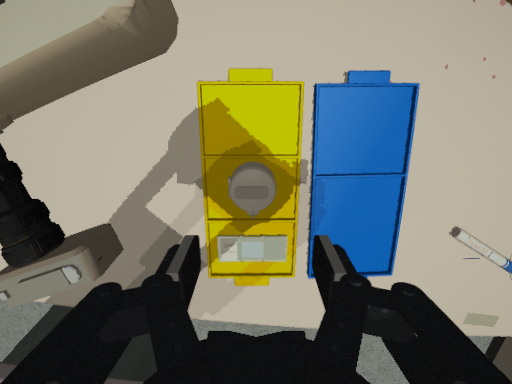

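>>> apply_moves:
  rows: [-0.309,-0.13,0.014,0,0,0,-0.309,-0.13,0.014,0,0,0,-0.309,-0.13,0.014,0,0,-0.08,-0.309,-0.13,0.014,0,0,-0.16,-0.143,-0.497,0.013,0,0,-0.24,-0.143,-0.497,0.013,0,0,-0.32,-0.143,-0.497,0.013,0,0,-0.4,-0.143,-0.497,0.013,0,0,-0.48,-0.143,-0.497,0.013,0,0,-0.56,0.146,-0.977,0.095,0,0,-0.64,0.146,-0.977,0.095,0,0,-0.72,0.146,-0.977,0.095,0,0,-0.797,0.146,-0.977,0.095,0,0,-0.797,0.146,-0.977,0.095,0,0,-0.797,0.146,-0.977,0.095,0,0,-0.797,0.146,-0.977,0.095,0,0,-0.797,0.146,-0.977,0.095,0,0,-0.797,0.146,-0.977,0.095,0,0,-0.797,0.146,-0.977,0.095,0,0,-0.797]
  grip: 0.4

```text
t: 17.85
tool_pos: [0.5229, 0.3059, 0.1454]
tool_rot: [-2.442, -1.975, 0.003]
contact_force: [-0.9, -0.0, 0.7]
opening: 0.0341
grip_force: 0.0
```

```bash
python3 - <<'E'
from h import *
p,d,pose=wrist('w10'); print(pose[0],ctrl.get_obs()['opening'])
m=ctrl.camera_model('wrist'); M=cv2.morphologyEx(seg(p).astype(np.uint8),cv2.MORPH_OPEN,np.ones((3,3)))
for o in rect(m,M,.008,pose):
    if 100<o[0]<9000: print(o)
way(1.36-np.pi/2,[.5268,.3048,.0745])
E
```

```text
[0.52291167 0.30590546 0.14538285] 0.03395624653729183
(7579.5, array([0.6356, 0.3105]), array([0.1035, 0.0619], dtype=float32), 1.568, array([397., 169.]))
(3467.0, array([0.4793, 0.4072]), array([0.0745, 0.031 ], dtype=float32), 1.423, array([167.,  71.]))
(2645.5, array([0.6596, 0.4171]), array([0.0548, 0.031 ], dtype=float32), 0.264, array([419.,  17.]))
(588.0, array([0.5267, 0.3048]), array([0.0449, 0.0121], dtype=float32), 1.361, array([261., 203.]))
(491.5, array([0.418 , 0.3049]), array([0.0458, 0.0116], dtype=float32), 1.252, array([132., 228.]))
(303.5, array([0.3019, 0.3112]), array([0.0272, 0.0251], dtype=float32), 2.014, array([ 12., 244.]))
shift [-1.000e-04  6.500e-03  1.188e-01] turn [-0.0004  0.0004 -0.0001] q6 0.62
```

>>> apply_moves:
  rows: [0,0.0065,0.06,0,0,0,0,0.0065,0.095,0,0,0,0,0.0065,0.113,0,0,0,0,0.0065,0.119,0,0,0,0,0.0065,0.119,0,0,0,0,0.0065,0.119,0,0,0]

```text
t: 18.5
tool_pos: [0.5283, 0.3061, 0.0763]
tool_rot: [2.442, 1.975, 0.004]
contact_force: [0.8, -0.3, -0.0]
opening: 0.0342
grip_force: 0.0
```

>>> apply_moves:
  rows: [0,0,0,0,0,0,0,0,0,0,0,0,0,0,0,0,0,0,0,0,0,0,0,0,0,0,0,0,0,0,0,0,0,0,0,0]
  grip: 0
  grip_force: 40

```text
t: 19.1
tool_pos: [0.5283, 0.3064, 0.0762]
tool_rot: [2.442, 1.976, 0.003]
contact_force: [-0.2, -0.1, 5.5]
opening: 0.0097
grip_force: 41.1
```

```bash
python3 - <<'E'
from h import *
c,s=np.cos(.108),np.sin(.108); t=np.array([.493,-.285])+.069*np.array([c,s])-.02*np.array([-s,c]); print(t)
way(.108-np.pi/2,[.5,.28,.2],[.385,0,.2],[.31,-.23,.2],[*t,.14],[*t,.0785])
E
```

```text
[ 0.56375379 -0.29744595]
shift [-0.0526 -0.0366 -0.2065] turn [ 5.000e-04 -1.400e-03  7.975e-01] q6 0.61
shift [-0.5489 -0.1268 -0.2073] turn [ 5.000e-04 -1.400e-03  7.975e-01] q6 0.61
shift [-0.9499 -0.1691 -0.2079] turn [ 5.000e-04 -1.400e-03  7.975e-01] q6 0.61
shift [-0.9718  0.2678 -0.1072] turn [ 5.000e-04 -1.400e-03  7.975e-01] q6 0.61
shift [-0.9719  0.2676 -0.0047] turn [ 5.000e-04 -1.400e-03  7.975e-01] q6 0.61
```

>>> apply_moves:
  rows: [-0.006,-0.004,-0.03,0,0,0,-0.053,-0.037,-0.206,0,0,0,-0.053,-0.037,-0.206,0,0,0.08,-0.549,-0.127,-0.207,0,0,0.16,-0.549,-0.127,-0.207,0,0,0.24,-0.549,-0.127,-0.207,0,0,0.32,-0.549,-0.127,-0.207,0,0,0.4,-0.549,-0.127,-0.207,0,0,0.48,-0.549,-0.127,-0.207,0,0,0.56,-0.95,-0.169,-0.208,0,0,0.64,-0.95,-0.169,-0.208,0,0,0.72,-0.95,-0.169,-0.208,0,0,0.797,-0.95,-0.169,-0.208,0,0,0.797,-0.95,-0.169,-0.208,0,0,0.797,-0.972,0.268,-0.107,0,0,0.797,-0.972,0.268,-0.107,0,0,0.797,-0.972,0.268,-0.107,0,0,0.797,-0.972,0.268,-0.107,0,0,0.797,-0.972,0.268,-0.107,0,0,0.797,-0.972,0.268,-0.107,0,0,0.797]

```text
t: 21.1
tool_pos: [0.5656, -0.2982, 0.1365]
tool_rot: [-3.136, -0.172, 0.002]
contact_force: [-0.6, 0.1, 0.1]
opening: 0.0096
grip_force: 40.4
```

```bash
python3 - <<'E'
from h import *
o=ctrl.get_obs(); print(o['q'].round(2),o['grip_force'],o['opening'],o['tool_pos'])
p,d=ctrl.get_image('side'); cv2.imwrite('pics/s1.png',cv2.resize(p[80:320,130:450],(800,600)))
way(.108-np.pi/2,[.5638,-.2974,.0802])
E
```

```text
[-0.6   0.24  1.7   0.    1.2   0.86] 40.397284626960754 0.009627263763511085 [ 0.56562283 -0.29822217  0.13652218]
shift [-0.004  -0.0021  0.0939] turn [-0.0005 -0.0001  0.0012] q6 0.86
```

View pics/s1.png

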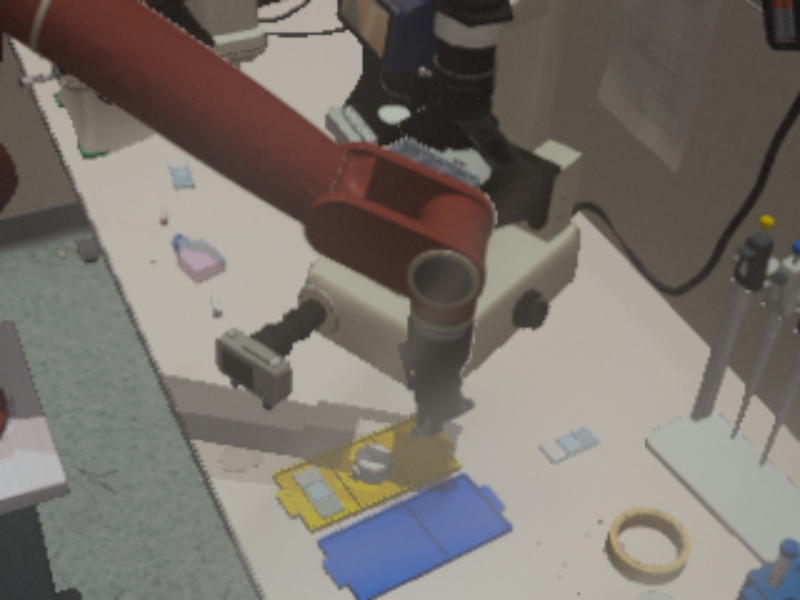

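```bash
python3 - <<'E'
from h import *
def cloud(n):
    p,d=ctrl.get_image(n); m=ctrl.camera_model(n); v,u=np.mgrid[0:384,0:512]; s=slopes(m,np.c_[u.ravel(),v.ravel()]); D=d.ravel()
    X=(np.c_[s,np.ones(len(s))]*D[:,None]-m['t'])@m['R']; q=p.reshape(-1,3).astype(int); k=(D>0)&(q[:,2]>q[:,0]*1.7)&(q[:,2]>q[:,1]*1.7); return X[k]
S=cloud('side');T=cloud('top')
for x0 in np.arange(.25,.66,.05):
    for n,C in(('side',S),('top',T)):
        g=C[(C[:,0]>=x0)&(C[:,0]<x0+.05)&(C[:,1]<.1)&(C[:,1]>-.45)&(C[:,2]>.15)]
        if len(g)>5: print(x0.round(2),n,'y',np.percentile(g[:,1],[2,98]).round(3),'z',np.percentile(g[:,2],[2,50,98]).round(3))
E
```

```text
0.25 side y [-0.162  0.094] z [0.534 0.574 0.657]
0.25 top y [-0.151 -0.023] z [0.55  0.589 0.616]
0.3 side y [-0.185 -0.108] z [0.513 0.543 0.574]
0.3 top y [-0.185 -0.067] z [0.511 0.552 0.577]
0.35 side y [-0.207 -0.134] z [0.487 0.513 0.538]
0.35 top y [-0.217 -0.099] z [0.473 0.514 0.539]
0.4 side y [-0.28  -0.174] z [0.421 0.462 0.497]
0.4 top y [-0.271 -0.134] z [0.414 0.47  0.499]
0.45 side y [-0.315 -0.199] z [0.408 0.425 0.453]
0.45 top y [-0.304 -0.171] z [0.406 0.426 0.456]
0.5 side y [-0.343 -0.202] z [0.37  0.399 0.426]
0.5 top y [-0.341 -0.192] z [0.358 0.389 0.425]
0.55 side y [-0.324 -0.233] z [0.371 0.384 0.407]
0.55 top y [-0.348 -0.229] z [0.366 0.381 0.405]
0.6 side y [-0.289 -0.264] z [0.376 0.382 0.387]
0.6 top y [-0.295 -0.257] z [0.37  0.38  0.388]
```

```bash
python3 - <<'E'
from h import *
def cloud(n,p,d):
    m=ctrl.camera_model(n); v,u=np.mgrid[0:384,0:512]; s=slopes(m,np.c_[u.ravel(),v.ravel()]); D=d.ravel()
    X=(np.c_[s,np.ones(len(s))]*D[:,None]-m['t'])@m['R']; q=p.reshape(-1,3).astype(int); return X,(q[:,2]>q[:,0]*1.7)&(q[:,2]>q[:,1]*1.7)&(D>0),D>0
q1=-.6; a=np.array([np.cos(q1),np.sin(q1)]); n=np.array([-a[1],a[0]]); w=np.array([.5656,-.2982])
f=np.load('top0.npz'); X,_,k=cloud('top',f['p'],f['d'])
e=X[k&(X[:,2]>.2)&(X[:,2]<.36)&(X[:,0]<.62)&(X[:,0]>.44)&(X[:,1]>-.23)&(X[:,1]<-.03)]
for z0 in(.2,.24,.27,.3,.32):
    g=e[(e[:,2]>z0)&(e[:,2]<=z0+.04)]; l=(g[:,:2]-w)@n; s=(g[:,:2]-w)@a
    i=np.argsort(l)[:8]; print('eyep',z0,'lat',l[i].round(3)[[0,4]],'along',s[i].round(3)[[0,4]],'zmax',g[:,2].max().round(3))
for nm in('top','side'):
    X,k,_=cloud(nm,*ctrl.get_image(nm)); X=X[k&(X[:,2]>.2)]; l=(X[:,:2]-w)@n; s=(X[:,:2]-w)@a
    for s0 in np.arange(-.25,.08,.04):
        j=(s>=s0)&(s<s0+.04)&(abs(l)<.25)
        if j.sum()>5: print(nm,s0.round(2),'lat',np.percentile(l[j],[1,99]).round(3),'z',np.percentile(X[j,2],[1,99]).round(3), 'z at left edge',X[j][l[j]>np.percentile(l[j],93),2].mean().round(3))
E
```

```text
eyep 0.2 lat [0.092 0.1  ] along [-0.065 -0.062] zmax 0.24
eyep 0.24 lat [0.101 0.108] along [-0.075 -0.076] zmax 0.28
eyep 0.27 lat [0.055 0.056] along [-0.115 -0.121] zmax 0.31
eyep 0.3 lat [0.055 0.057] along [-0.115 -0.105] zmax 0.332
eyep 0.32 lat [0.07  0.074] along [-0.099 -0.098] zmax 0.332
top -0.25 lat [-0.04   0.049] z [0.471 0.528] z at left edge 0.481
top -0.21 lat [-0.038  0.049] z [0.443 0.502] z at left edge 0.453
top -0.17 lat [-0.05   0.056] z [0.401 0.474] z at left edge 0.411
top -0.13 lat [-0.052  0.057] z [0.411 0.445] z at left edge 0.422
top -0.09 lat [-0.052  0.057] z [0.372 0.422] z at left edge 0.413
top -0.05 lat [-0.052  0.056] z [0.356 0.407] z at left edge 0.4
top -0.01 lat [-0.053  0.055] z [0.369 0.393] z at left edge 0.386
side -0.25 lat [-0.037  0.019] z [0.493 0.527] z at left edge 0.515
side -0.21 lat [-0.031  0.016] z [0.473 0.501] z at left edge 0.492
side -0.17 lat [-0.044  0.011] z [0.422 0.472] z at left edge 0.459
side -0.13 lat [-0.056  0.048] z [0.396 0.446] z at left edge 0.425
side -0.09 lat [-0.058  0.053] z [0.407 0.423] z at left edge 0.414
side -0.05 lat [-0.058  0.051] z [0.371 0.41 ] z at left edge 0.401
side -0.01 lat [-0.057  0.049] z [0.378 0.395] z at left edge 0.387
```

Forearm clearance to the eyepieces would vanish on a plain descent. I'll lean the tool 8° about the tube's axis, with the wrist away from the microscope, while going down.

>>> apply_moves:
  rows: [-0.004,0.03,-0.02,0.05,0,0,-0.004,0.03,-0.02,0.089,0,0,-0.004,0.03,-0.02,0.089,0,0,-0.004,0.014,0.04,0.089,0,0,-0.004,0.014,0.07,0.089,0,0,-0.004,0.014,0.082,0.089,0,0,-0.004,0.014,0.087,0.089,0,0,-0.004,0.014,0.09,0.089,0,0,-0.004,0.014,0.09,0.089,0,0]

```text
t: 22.25
tool_pos: [0.5621, -0.307, 0.0858]
tool_rot: [-2.999, -0.163, 0.01]
contact_force: [-0.6, -0.4, 0.1]
opening: 0.01
grip_force: 40.4
```

```bash
python3 - <<'E'
from h import *
o=ctrl.get_obs(); R=Ro.from_rotvec(o['tool_rot']).as_matrix(); C=o['tool_pos']+R@[0,0,.0697]; d=C[:2]-[.493,-.285]; c,s=np.cos(.108),np.sin(.108)
print(o['tool_pos'],R[:,2],C,'tray xy',d@[c,s],d@[-s,c],o['grip_force'],o['opening'],o['q'].round(2))
E
```

```text
[ 0.56210975 -0.30700686  0.08584013] [-0.01390048  0.13746529 -0.99040904] [ 0.56114089 -0.29742553  0.01680862] tray xy 0.06640452577964447 -0.01969805525607191 40.385289788246155 0.010049886883725077 [-0.65  0.34  1.67  0.11  1.22  0.77]
```

>>> apply_moves:
  rows: [0,0,0.004,0,0,0,0,0,0.007,0,0,0,0,0,0.009,0,0,0,0,0,0.009,0,0,0,0,0,0.009,0,0,0]

```text
t: 22.75
tool_pos: [0.5617, -0.306, 0.0801]
tool_rot: [-2.998, -0.163, 0.011]
contact_force: [-0.3, 0.5, 2.8]
opening: 0.0096
grip_force: 40.8
```

>>> apply_moves:
  rows: [0,0,0,0,0,0,0,0,0,0,0,0,0,0,0,0,0,0,0,0,0,0,0,0,0,0,-0.02,0,0,0,0,0,-0.08,0,0,0,-0.03,0,-0.18,-0.04,0,0,-0.1,0,-0.22,-0.089,0,0,-0.1,0,-0.22,-0.089,0,0,-0.1,0,-0.22,-0.089,0,0]
  grip: 0.3

```text
t: 23.75
tool_pos: [0.5038, -0.3311, 0.2128]
tool_rot: [3.135, 0.169, 0.005]
contact_force: [-1.3, -0.2, -1.0]
opening: 0.0258
grip_force: 0.0
```

```bash
python3 - <<'E'
from h import *
p,d,pose=wrist('w11'); print(pose)
m=ctrl.camera_model('wrist'); h=cv2.cvtColor(p,cv2.COLOR_BGR2HSV)
M=((h[...,0]>65)&(h[...,0]<100)&(h[...,1]>70)).astype(np.uint8)
for o in rect(m,M,.01,pose)[:3]: print(o, d[int(o[4][1]),int(o[4][0])])
cv2.imwrite('pics/w11b.png',cv2.resize(p[60:300,160:380],None,fx=2.5,fy=2.5))
way(1.352-np.pi/2,[.31,-.23,.2],[.385,0,.2],[.4183,.3047,.15])
E
```

```text
(array([ 0.50380797, -0.33114719,  0.21276879]), array([3.13498958, 0.16876246, 0.00501251]))
(318.0, array([ 0.5587, -0.2955]), array([0.041 , 0.0106], dtype=float32), 0.08, array([224., 120.])) 0.26057628
shift [-0.3031 -0.2016  0.0176] turn [ 4.00e-04 -7.00e-04 -7.92e-01] q6 0.76
shift [-0.1376 -0.5692  0.0178] turn [ 4.00e-04 -7.00e-04 -7.92e-01] q6 0.76
shift [-0.0277 -1.0681  0.1013] turn [ 4.00e-04 -7.00e-04 -7.92e-01] q6 0.76
```

View pics/w11b.png

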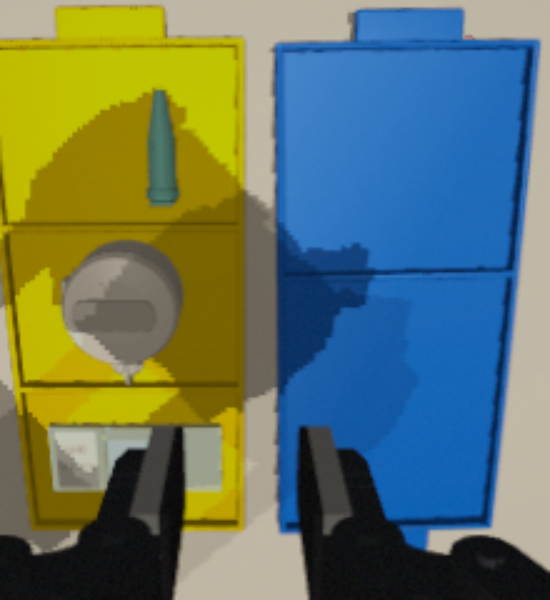

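That was my last picture view; from here I check numerically. Teal tube is in place: 41 mm long seen at (0.559,-0.2955). Pink tube next.

>>> apply_moves:
  rows: [-0.303,-0.202,0.018,0,0,0,-0.303,-0.202,0.018,0,0,0,-0.303,-0.202,0.018,0,0,-0.08,-0.303,-0.202,0.018,0,0,-0.16,-0.138,-0.569,0.018,0,0,-0.24,-0.138,-0.569,0.018,0,0,-0.32,-0.138,-0.569,0.018,0,0,-0.4,-0.138,-0.569,0.018,0,0,-0.48,-0.138,-0.569,0.018,0,0,-0.56,-0.05,-0.97,0.05,0,0,-0.64,-0.05,-0.97,0.05,0,0,-0.72,-0.05,-0.97,0.05,0,0,-0.79,-0.05,-0.97,0.05,0,0,-0.79,-0.05,-0.97,0.05,0,0,-0.79,-0.05,-0.97,0.05,0,0,-0.79]
  grip: 0.4

```text
t: 25.3
tool_pos: [0.4097, 0.2493, 0.1776]
tool_rot: [-2.444, -1.969, 0.007]
contact_force: [-0.7, -0.9, 0.5]
opening: 0.034
grip_force: 0.0
```

```bash
python3 - <<'E'
from h import *
p,d,pose=wrist('w12'); print(pose[0])
m=ctrl.camera_model('wrist'); L=cv2.cvtColor(cv2.GaussianBlur(p,(3,3),0),cv2.COLOR_BGR2LAB).astype(float)
a=L[...,1]; M=((a>np.median(a[:200])+5)).astype(np.uint8)
for o in rect(m,cv2.morphologyEx(M,cv2.MORPH_CLOSE,np.ones((3,3))),.008,pose):
    if 80<o[0]<9000: print(o)
way(1.33-np.pi/2,[.4183,.3047,.14],[.4183,.3047,.0745])
E
```

```text
[0.40973945 0.24926866 0.17759263]
(1162.5, array([0.4304, 0.1797]), array([0.0705, 0.0478], dtype=float32), 1.835, array([295., 248.]))
(482.0, array([0.417 , 0.3056]), array([0.0429, 0.0111], dtype=float32), 1.345, array([252., 125.]))
(479.5, array([0.0472, 0.0692]), array([0.0661, 0.0373], dtype=float32), 0.98, array([  9., 367.]))
(400.0, array([0.6286, 0.3534]), array([0.0174, 0.0169], dtype=float32), 3.117, array([501.,  11.]))
shift [ 0.0968 -0.0064  0.0627] turn [-0.0031  0.0017  0.0159] q6 0.6
shift [ 0.0971 -0.0058  0.1719] turn [-0.0031  0.0017  0.0159] q6 0.6
```

>>> apply_moves:
  rows: [0.097,-0.006,0.063,0,0,0.006,0.097,-0.006,0.063,0,0,0.006,0.097,-0.006,0.13,0,0,0.006,0.097,-0.006,0.16,0,0,0.006,0.097,-0.006,0.1715,0,0,0.006,0.097,-0.006,0.1715,0,0,0.006,0.097,-0.006,0.1715,0,0,0.006]

```text
t: 26.05
tool_pos: [0.4209, 0.3021, 0.0781]
tool_rot: [2.463, 1.95, 0.002]
contact_force: [0.5, 0.6, 0.1]
opening: 0.0343
grip_force: 0.0
```

>>> apply_moves:
  rows: [0,0,0,0,0,0,0,0,0,0,0,0,0,0,0,0,0,0,0,0,0,0,0,0,0,0,0,0,0,0,0,0,0,0,0,0]
  grip: 0
  grip_force: 40

```text
t: 26.65
tool_pos: [0.4212, 0.3027, 0.079]
tool_rot: [2.461, 1.951, 0.004]
contact_force: [0.2, -1.1, 6.4]
opening: 0.0093
grip_force: 41.9
```

```bash
python3 - <<'E'
from h import *
c,s=np.cos(.13),np.sin(.13); t=np.array([.5045,-.3955])+.0595*np.array([c,s]); print(t)
way(.13-np.pi/2,[.41,.28,.2],[.385,0,.2],[.31,-.23,.2],[*t,.14],[*t,.0805])
E
```

```text
[ 0.56349793 -0.38778677]
shift [-0.0408 -0.0091 -0.2017] turn [ 7.000e-04 -1.700e-03  7.705e-01] q6 0.71
shift [-0.5047  0.0569 -0.2023] turn [ 7.000e-04 -1.700e-03  7.705e-01] q6 0.71
shift [-0.9064  0.0228 -0.203 ] turn [ 7.000e-04 -1.700e-03  7.705e-01] q6 0.71
shift [-1.0661  0.494  -0.1021] turn [ 7.000e-04 -1.700e-03  7.705e-01] q6 0.71
shift [-1.0662  0.4938 -0.0029] turn [ 7.000e-04 -1.700e-03  7.705e-01] q6 0.71
```

>>> apply_moves:
  rows: [0,0,0,0,0,0,0,0,0,0,0,0,0,0,0,0,0,0,0,0,0.006,0,0,0,0,0,0.006,0,0,0,0,0,0.006,0,0,0]
  grip: 0.35

```text
t: 27.25
tool_pos: [0.4198, 0.3021, 0.0734]
tool_rot: [-2.462, -1.951, 0.001]
contact_force: [0.2, -0.3, -0.4]
opening: 0.0299
grip_force: 0.0
```

>>> apply_moves:
  rows: [0,0,0,0,0,0,0,0,0,0,0,0,0,0,0,0,0,0,0,0,0,0,0,0,0,0,0,0,0,0,0,0,0,0,0,0]
  grip: 0

```text
t: 27.85
tool_pos: [0.4202, 0.3023, 0.0739]
tool_rot: [2.462, 1.951, 0.0]
contact_force: [0.3, 0.1, 0.9]
opening: 0.0098
grip_force: 41.6
```

>>> apply_moves:
  rows: [-0.006,0,-0.03,0,0,0,-0.041,-0.009,-0.21,0,0,0,-0.041,-0.009,-0.21,0,0,0.08,-0.505,0.057,-0.21,0,0,0.16,-0.505,0.057,-0.21,0,0,0.24,-0.505,0.057,-0.21,0,0,0.32,-0.505,0.057,-0.21,0,0,0.4,-0.505,0.057,-0.21,0,0,0.48,-0.505,0.057,-0.21,0,0,0.56,-0.906,0.023,-0.21,0,0,0.64,-0.906,0.023,-0.21,0,0,0.72,-0.906,0.023,-0.21,0,0,0.77,-0.906,0.023,-0.21,0,0,0.77,-0.906,0.023,-0.21,0,0,0.77]

```text
t: 29.25
tool_pos: [0.308, -0.2322, 0.2]
tool_rot: [3.134, 0.203, 0.001]
contact_force: [0.7, 0.1, -0.7]
opening: 0.01
grip_force: 41.6
```

```bash
python3 - <<'E'
from h import *
o=ctrl.get_obs(); print(o['tool_pos'],o['grip_force'],o['opening'])
t=[.5635,-.3878]
way(.13-np.pi/2,[*t,.14],[*t,.0795])
E
```

```text
[ 0.30802232 -0.23218097  0.19995884] 41.552175879478455 0.009958994720486261
shift [0.3888 0.3119 0.1005] turn [ 0.0007 -0.0004 -0.0006] q6 0.6
shift [0.3887 0.3118 0.2013] turn [ 0.0007 -0.0004 -0.0006] q6 0.6
```

>>> apply_moves:
  rows: [0.389,0.312,0.1,0,0,0,0.389,0.312,0.1,0,0,0,0.389,0.312,0.1,0,0,0,0.389,0.312,0.1,0,0,0,0.389,0.312,0.1,0,0,0,0.389,0.312,0.1,0,0,0,0.389,0.312,0.1,0,0,0,0.389,0.312,0.1,0,0,0,0.389,0.312,0.15,0,0,0,0.389,0.312,0.18,0,0,0,0.389,0.312,0.192,0,0,0,0.389,0.312,0.2,0,0,0,0.389,0.312,0.203,0,0,0,0.389,0.312,0.203,0,0,0]

```text
t: 30.65
tool_pos: [0.5654, -0.3855, 0.0789]
tool_rot: [3.134, 0.205, 0.001]
contact_force: [-0.4, -0.9, -0.7]
opening: 0.0098
grip_force: 41.6
```

>>> apply_moves:
  rows: [0,0,0.0015,0,0,0,0,0,0.0025,0,0,0,0,0,0.0025,0,0,0,0,0,0.0025,0,0,0]

```text
t: 31.05
tool_pos: [0.5657, -0.3858, 0.0779]
tool_rot: [3.134, 0.205, 0.002]
contact_force: [-1.3, 0.9, 5.9]
opening: 0.0097
grip_force: 42.3
```

Contact at the expected height, so release. Then the flask.

>>> apply_moves:
  rows: [0,0,0,0,0,0,0,0,0,0,0,0,0,0,0,0,0,0,0,0,0,0,0,0,0,0,-0.02,0,0,0,0,0,-0.1,0,0,0,-0.1,0,-0.22,0,0,0,-0.1,0,-0.22,0,0,0,-0.1,0,-0.22,0,0,0]
  grip: 0.35

```text
t: 31.95
tool_pos: [0.5056, -0.3957, 0.2164]
tool_rot: [3.126, 0.202, 0.011]
contact_force: [0.0, -0.1, 1.3]
opening: 0.0297
grip_force: 0.0
```

```bash
python3 - <<'E'
from h import *
p,d,pose=wrist('w13'); print(pose[0])
m=ctrl.camera_model('wrist'); h=cv2.cvtColor(p,cv2.COLOR_BGR2HSV)
M=((h[...,0]<15)|(h[...,0]>140)).astype(np.uint8)&(h[...,2]>60).astype(np.uint8)
for o in rect(m,M,.01,pose)[:6]: print(o)
way(1.838-np.pi/2,[.31,-.23,.2],[.385,0,.2],[.431,.176,.15])
E
```

```text
[ 0.50563113 -0.39565027  0.21641323]
(417.5, array([ 0.1801, -0.076 ]), array([0.083 , 0.0336], dtype=float32), 2.405, array([ 10., 367.]))
(350.5, array([ 0.5691, -0.3848]), array([0.041 , 0.0107], dtype=float32), 0.13, array([251., 114.]))
shift [-0.2884 -0.3142  0.019 ] turn [ 0.001  -0.005   0.9121] q6 0.66
shift [-0.1151 -0.6782  0.0177] turn [ 0.001  -0.005   0.9121] q6 0.66
shift [-0.0016 -0.9597  0.0999] turn [ 0.001  -0.005   0.9121] q6 0.66
```

>>> apply_moves:
  rows: [-0.288,-0.314,0.019,0,0,0,-0.288,-0.314,0.019,0,0,-0.05,-0.288,-0.314,0.019,0,0,-0.13,-0.288,-0.314,0.019,0,0,-0.21,-0.288,-0.314,0.019,0,0,-0.29,-0.115,-0.678,0.018,0,0,-0.37,-0.115,-0.678,0.018,0,0,-0.45,-0.115,-0.678,0.018,0,0,-0.53,-0.115,-0.678,0.018,0,0,-0.61,-0.115,-0.678,0.018,0,0,-0.69,-0.002,-0.96,0.019,0,0,-0.77,-0.002,-0.96,0.019,0,0,-0.85,-0.002,-0.96,0.019,0,0,-0.93,-0.002,-0.96,0.019,0,0,-0.99,-0.002,-0.96,0.019,0,0,-0.99,-0.002,-0.96,0.019,0,0,-0.99]
  grip: 0.8

```text
t: 33.6
tool_pos: [0.4287, 0.1785, 0.1958]
tool_rot: [-2.087, -2.346, 0.004]
contact_force: [-0.7, 0.1, -0.5]
opening: 0.0681
grip_force: 0.0
```

```bash
python3 - <<'E'
from h import *
p,d,pose=wrist('w14'); print(pose[0],ctrl.get_obs()['q'][5])
m=ctrl.camera_model('wrist'); L=cv2.cvtColor(cv2.GaussianBlur(p,(3,3),0),cv2.COLOR_BGR2LAB).astype(float)
h=cv2.cvtColor(p,cv2.COLOR_BGR2HSV); B=((h[...,0]>100)&(h[...,0]<130)&(h[...,1]>120)).astype(np.uint8)
a=L[...,1]; M=((a>np.median(a[:200])+5)).astype(np.uint8)
for o in rect(m,cv2.morphologyEx(M,cv2.MORPH_CLOSE,np.ones((3,3))),.02,pose):
    if 300<o[0]<19000: print('body',o)
for o in rect(m,B,.015,pose)[:3]: print('cap',o)
way(1.838-np.pi/2,[.431,.176,.12],[.431,.176,.0777])
E
```

```text
[0.42869243 0.17849495 0.19582722] 0.1175711084578103
body (3011.5, array([0.4296, 0.1835]), array([0.0688, 0.0456], dtype=float32), 1.834, array([259., 184.]))
cap (368.5, array([0.4179, 0.2255]), array([0.0212, 0.0151], dtype=float32), 0.265, array([251., 134.]))
shift [-0.0033  0.0037  0.1266] turn [-0.0016  0.0002 -0.0969] q6 0.12
shift [-0.0032  0.0039  0.1971] turn [-0.0016  0.0002 -0.0969] q6 0.12
```

>>> apply_moves:
  rows: [-0.003,0.004,0.07,0,0,-0.05,-0.003,0.004,0.11,0,0,-0.097,-0.003,0.004,0.15,0,0,-0.097,-0.003,0.004,0.185,0,0,-0.097,-0.003,0.004,0.198,0,0,-0.097,-0.003,0.004,0.198,0,0,-0.097,-0.003,0.004,0.198,0,0,-0.097]

```text
t: 34.35
tool_pos: [0.4325, 0.1759, 0.0791]
tool_rot: [1.906, 2.496, 0.001]
contact_force: [0.6, -0.4, 0.1]
opening: 0.0682
grip_force: 0.0
```

>>> apply_moves:
  rows: [0,0,0,0,0,0,0,0,0,0,0,0,0,0,0,0,0,0,0,0,0,0,0,0,0,0,0,0,0,0,0,0,0,0,0,0]
  grip: 0
  grip_force: 70

```text
t: 34.95
tool_pos: [0.4335, 0.1766, 0.0802]
tool_rot: [1.904, 2.496, 0.004]
contact_force: [-1.6, -0.8, 6.9]
opening: 0.0503
grip_force: 73.3
```

```bash
python3 - <<'E'
from h import *
c,s=np.cos(.13),np.sin(.13); t=np.array([.5045,-.3955])-.056*np.array([c,s]); print(t)
way(.13-np.pi/2,[.42,.15,.2],[.385,0,.2],[.31,-.23,.2],[*t,.14])
E
```

```text
[ 0.44897253 -0.40275951]
shift [-0.0369 -0.0327 -0.1997] turn [ 0.0016  0.0018 -0.9125] q6 -0.04
shift [-0.2626 -0.155  -0.2   ] turn [ 0.0016  0.0018 -0.9125] q6 -0.04
shift [-0.5993 -0.3769 -0.2007] turn [ 0.0016  0.0018 -0.9125] q6 -0.04
shift [-0.9382 -0.2299 -0.1   ] turn [ 0.0016  0.0018 -0.9125] q6 -0.04
```

>>> apply_moves:
  rows: [-0.004,-0.003,-0.03,0,0,0,-0.037,-0.033,-0.2,0,0,-0.05,-0.037,-0.033,-0.2,0,0,-0.1,-0.263,-0.155,-0.2,0,0,-0.18,-0.263,-0.155,-0.2,0,0,-0.26,-0.263,-0.155,-0.2,0,0,-0.34,-0.263,-0.155,-0.2,0,0,-0.42,-0.6,-0.377,-0.2,0,0,-0.5,-0.6,-0.377,-0.2,0,0,-0.58,-0.6,-0.377,-0.2,0,0,-0.66,-0.6,-0.377,-0.2,0,0,-0.74,-0.6,-0.377,-0.2,0,0,-0.82,-0.6,-0.377,-0.2,0,0,-0.912,-0.6,-0.377,-0.2,0,0,-0.912,-0.6,-0.377,-0.2,0,0,-0.912]

```text
t: 36.45
tool_pos: [0.3083, -0.2317, 0.1984]
tool_rot: [-0.198, 3.135, 0.0]
contact_force: [0.4, 0.2, 0.3]
opening: 0.0499
grip_force: 73.0
```

```bash
python3 - <<'E'
from h import *
o=ctrl.get_obs(); print(o['tool_pos'],o['grip_force'],o['opening'],o['q'].round(2))
way(.13-np.pi/2,[.4728,-.3996,.14],[.4728,-.3996,.0842])
E
```

```text
[ 0.30833394 -0.23165542  0.1983619 ] 72.96644568443298 0.04993857885142577 [-0.84 -0.5   2.25  0.    1.38 -2.53]
shift [-0.2368 -0.3121  0.0973] turn [ 0.      0.     -0.0026] q6 -2.53
shift [-0.2368 -0.3121  0.1903] turn [ 0.      0.     -0.0026] q6 -2.53
```

>>> apply_moves:
  rows: [-0.237,-0.312,0.097,0,0,-0.003,-0.237,-0.312,0.097,0,0,-0.003,-0.237,-0.312,0.097,0,0,-0.003,-0.237,-0.312,0.097,0,0,-0.003,-0.237,-0.312,0.097,0,0,-0.003,-0.237,-0.312,0.097,0,0,-0.003,-0.237,-0.312,0.097,0,0,-0.003,-0.237,-0.312,0.14,0,0,-0.003,-0.237,-0.312,0.17,0,0,-0.003,-0.237,-0.312,0.182,0,0,-0.003,-0.237,-0.312,0.188,0,0,-0.003,-0.237,-0.312,0.188,0,0,-0.003,-0.237,-0.312,0.188,0,0,-0.003]

```text
t: 37.75
tool_pos: [0.4745, -0.3983, 0.087]
tool_rot: [-0.21, 3.133, -0.003]
contact_force: [0.3, 0.6, 0.5]
opening: 0.0504
grip_force: 73.0
```

>>> apply_moves:
  rows: [0,0,0.002,0,0,0,0,0,0.004,0,0,0,0,0,0.0045,0,0,0,0,0,0.0045,0,0,0,0,0,0.0045,0,0,0]

```text
t: 38.25
tool_pos: [0.4745, -0.3985, 0.0843]
tool_rot: [-0.21, 3.134, -0.001]
contact_force: [-1.2, 1.1, 5.0]
opening: 0.0501
grip_force: 73.7
```

>>> apply_moves:
  rows: [0,0,0,0,0,0,0,0,0,0,0,0,0,0,0,0,0,0,0,0,0,0,0,0,0,0,-0.03,0,0,0,0,0,-0.1,0,0,0,0,0,-0.2,0,0,0,0.2,0.05,-0.35,0,0,0,0.2,0.05,-0.35,0,0,0,0.2,0.05,-0.35,0,0,0,0.2,0.05,-0.35,0,0,0]
  grip: 0.82

```text
t: 39.35
tool_pos: [0.3496, -0.3852, 0.2977]
tool_rot: [-0.206, 3.131, -0.011]
contact_force: [0.2, -1.0, 0.1]
opening: 0.07
grip_force: 0.0
```

```bash
python3 - <<'E'
from h import *
p,d,pose=wrist('w15'); print(pose, ctrl.get_obs()['t'])
m=ctrl.camera_model('wrist'); v,u=np.mgrid[0:384,0:512]; s=slopes(m,np.c_[u.ravel(),v.ravel()]); D=d.ravel()
T=m['tool_from_camera']; X=(np.c_[s,np.ones(len(s))]*D[:,None])@T[:3,:3].T+T[:3,3]; ok=(D>0)&(X[:,2]>.1)
W=X@Ro.from_rotvec(pose[1]).as_matrix().T+pose[0]
hsv=cv2.cvtColor(p,cv2.COLOR_BGR2HSV).reshape(-1,3).astype(int)
for n,c,a in(('Y',[.493,-.285],.108),('B',[.5045,-.3955],.13)):
    q=W[:,:2]-c; tx=q@[np.cos(a),np.sin(a)]; ty=q@[-np.sin(a),np.cos(a)]
    inside=ok&(abs(tx)<.1)&(abs(ty)<.045)
    edges=[-.1035,-.0345,.0345,.1035] if n=='Y' else[-.1035,.0155,.1035]
    for e0,e1 in zip(edges,edges[1:]):
        i=inside&(tx>e0+.004)&(tx<e1-.004)
        col=hsv[:,1]>150
        k=i&~((hsv[:,1]>140)&(((hsv[:,0]>20)&(hsv[:,0]<36)) if n=='Y' else ((hsv[:,0]>100)&(hsv[:,0]<125)&(W[:,2]<.008))))
        f=i&~k
        print(n,e0,'pix',i.sum(),'floor z',np.median(W[f,2]).round(4),'obj',k.sum(),'tx',np.percentile(tx[k],[2,98]).round(3),'ty',np.percentile(ty[k],[2,98]).round(3),'z',np.percentile(W[k,2],[5,50,95]).round(4))
        g=k&(W[:,2]>np.percentile(W[k,2],60)-.002)
        A=np.c_[tx[g],ty[g],np.ones(g.sum())]; print('   top slope',np.linalg.lstsq(A,W[g,2],rcond=None)[0].round(3))
E
```

```text
(array([ 0.34958912, -0.38518614,  0.29769035]), array([-0.20646099,  3.13147701, -0.01100606])) 39.4
Y -0.1035 pix 2480 floor z 0.004 obj 1145 tx [-0.085 -0.055] ty [-0.038  0.035] z [0.0067 0.0083 0.0096]
   top slope [0.002 0.002 0.008]
Y -0.0345 pix 1551 floor z 0.0041 obj 769 tx [-0.023  0.024] ty [-0.023  0.01 ] z [0.0118 0.0317 0.0374]
   top slope [-0.004  0.057  0.034]
Y 0.0345 pix 1454 floor z 0.0039 obj 143 tx [0.043 0.083] ty [-0.023 -0.013] z [0.0089 0.0145 0.0165]
   top slope [-0.033  0.054  0.018]
B -0.1035 pix 4526 floor z 0.0042 obj 2081 tx [-0.089  0.004] ty [-0.024  0.027] z [0.0093 0.0267 0.028 ]
   top slope [ 0.004 -0.002  0.027]
B 0.0155 pix 2356 floor z 0.004 obj 173 tx [0.043 0.087] ty [-0.005  0.007] z [0.004  0.0138 0.017 ]
   top slope [-0.05  -0.042  0.018]
```

```bash
python3 - <<'E'
from h import *
m=ctrl.camera_model('wrist'); v,u=np.mgrid[0:384,0:512]; s=slopes(m,np.c_[u.ravel(),v.ravel()])
for n in('w9','w11','w13'):
    f=np.load(n+'.npz'); D=f['d'].ravel(); T=m['tool_from_camera']; X=(np.c_[s,np.ones(len(s))]*D[:,None])@T[:3,:3].T+T[:3,3]
    W=X@Ro.from_rotvec(f['rot']).as_matrix().T+f['pos']; q=W[:,:2]-[.493,-.285]; a=.108; tx=q@[np.cos(a),np.sin(a)]; ty=q@[-np.sin(a),np.cos(a)]
    k=(D>0)&(abs(tx)<.031)&(abs(ty)<.04)&(X[:,2]>.08); h=k&(W[:,2]>.03)
    print(n,'drum tx',tx[h].min().round(3),tx[h].max().round(3),'ty',ty[h].min().round(3),ty[h].max().round(3),'z',np.percentile(W[h,2],[5,50,95,100]).round(4))
    g=h&(W[:,2]<.0345); A=np.c_[tx[g],ty[g],np.ones(g.sum())]; print(g.sum(),np.linalg.lstsq(A,W[g,2],rcond=None)[0].round(3))
    if n!='w9':
        if n=='w11': r=(tx>.04)&(tx<.098)&(ty>-.035)&(ty<0)&(W[:,2]>.009)&(X[:,2]>.08); print('teal',tx[r].min(),tx[r].max(),ty[r].min(),ty[r].max(),W[r,2].max())
E
```

```text
w9 drum tx -0.013 0.029 ty -0.022 0.019 z [0.0309 0.0328 0.038  0.0392]
1163 [-0.004 -0.002  0.032]
w11 drum tx -0.014 0.03 ty -0.023 0.019 z [0.031  0.0328 0.038  0.0395]
1180 [-0.006  0.004  0.032]
teal 0.04552630428287274 0.0863430817640229 -0.024456784018214703 -0.012398385656188336 0.01853828717289821
w13 drum tx -0.013 0.029 ty -0.024 0.019 z [0.031  0.033  0.0382 0.0393]
1127 [-0.004  0.009  0.033]
```

Everything is flat and in its own compartment, and the gripper is clear. Handing in.

```bash
python3 -c "
from station import ctrl
print(ctrl.finish_job())"
```

```text
the job is handed in; nothing more can be done
None
```

Both kits are made up and handed in at about 39 s of robot time, but I viewed 15 pictures, one over the limit of 14; depth readings show every part inside its own compartment and the chamber, tally and flask flat, while the two tubes were checked only by height and position; the red-capped flask and white microtube were never touched.

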